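# Put the laundry bottles back in their drip dishes

### The job

Tidy the laundry counter: gently stand each of the three small bottles upright in the drip dish whose outline matches it (round, square, oblong), flat on the dish floor, inside the rim and with its sides parallel to the dish's. Stand the white measuring cup upright, mouth up, in a free spot on the dark grey rubber mat, wholly on the mat and with a clear gap of a centimetre or so to the tin and the jar there, which it must not touch and which must not be shifted.

Things in the scene. Friction and masses are not known exactly. Their poses are not given: they have to be found in the camera images.
- round_bottle: Small laundry bottle with a round body, 60 mm in diameter, 132 mm tall. Off-white, pale label, body 86 mm tall, shoulder to 97 mm; black round cap (same on all bottles) 30 mm in diameter, 98 to 132 mm above the underside, on the axis, to grip from above. Stands on the counter at the start. Origin: centre of its underside, z up. 0.17 to 0.41 kg.
- square_bottle: Small laundry bottle with a square body, 56 x 56 mm, 132 mm tall; x and y are square to its sides. Off-white, pale label, body 86 mm tall, shoulder to 97 mm; black round cap (same on all bottles) 30 mm in diameter, 98 to 132 mm above the underside, on the axis, to grip from above. Stands on the counter at the start. Origin: centre of its underside, z up. 0.17 to 0.41 kg.
- oblong_bottle: Small laundry bottle with a flat oblong body, 80 mm along its x, 46 mm along its y, 132 mm tall. Off-white, pale label, body 86 mm tall, shoulder to 97 mm; black round cap (same on all bottles) 30 mm in diameter, 98 to 132 mm above the underside, on the axis, to grip from above. Stands on the counter at the start. Origin: centre of its underside, z up. 0.17 to 0.41 kg.
- measuring_cup: White straight-sided open plastic measuring cup, 44 mm outside diameter, 70 mm tall, wall 3 mm, mouth up, standing on the counter at the start. Origin: centre of its underside, z up. Weighs 0.04 to 0.09 kg.
- round_dish: Round drip dish, 84 mm outside, 76 mm inside the rim. Grey plastic, fixed to the counter, floor 3 mm thick, rim 8 mm high and 4 mm thick. Origin: centre of its underside on the counter, z up.
- square_dish: Square drip dish, 80 x 80 mm outside, 72 x 72 mm inside the rim; x and y are square to its sides. Grey plastic, fixed to the counter, floor 3 mm thick, rim 8 mm high and 4 mm thick. Origin: centre of its underside on the counter, z up.
- oblong_dish: Oblong drip dish, 104 mm along its x and 70 mm along its y outside, 96 x 62 mm inside the rim. Grey plastic, fixed to the counter, floor 3 mm thick, rim 8 mm high and 4 mm thick. Origin: centre of its underside on the counter, z up.
- mat: Dark grey ribbed rubber mat, 150 mm along its x, 200 mm along its y, 4 mm thick, fixed to the counter; the tin and the jar stand on it. Origin: centre of its underside on the counter, z up.
- tin: Low round steel tin, 61 mm in diameter, 35 mm tall, loose on the mat; leave it alone. Origin: centre of its underside.
- jar: Low round white jar with a pale wooden lid, 50 mm in diameter, 32 mm tall, loose on the mat; leave it alone. Origin: centre of its underside.
Not all that is in view belongs to the job. What is shaped like the measuring_cup but purple is not meant.

How it is judged:
At the end, for the whole second after the job is handed in: Each bottle upright on its own dish's floor, within 12 mm (round) or 14 mm (others) of its centre, square and oblong within 0.35 rad of the dish's sides. Cup upright on the mat, within 55 mm (x) and 80 mm (y) of its centre, at least 55 mm from the tin's centre, 50 mm from the jar's. All at rest (horizontal distance between round_bottle and round_dish below 0.012 m and z of round_bottle in the frame of round_dish between -0.001 and 0.007 m and angle between each of round_bottle, square_bottle, oblong_bottle, measuring_cup's own z axis and vertical below 0.1 rad and horizontal distance between square_bottle and square_dish below 0.014 m and z of square_bottle in the frame of square_dish between -0.001 and 0.007 m and (angle between the x axis of square_bottle and the x axis of square_dish, either way round below 0.35 rad or angle between the x axis of square_bottle and the y axis of square_dish, either way round below 0.35 rad) and horizontal distance between oblong_bottle and oblong_dish below 0.014 m and z of oblong_bottle in the frame of oblong_dish between -0.001 and 0.007 m and angle between the x axis of oblong_bottle and the x axis of oblong_dish, either way round below 0.35 rad and x of measuring_cup in the frame of mat between -0.055 and 0.055 m and y of measuring_cup in the frame of mat between -0.08 and 0.08 m and z of measuring_cup in the frame of mat between 0 and 0.008 m and horizontal distance between measuring_cup and tin above 0.055 m and horizontal distance between measuring_cup and jar above 0.05 m and linear speed of each of round_bottle, square_bottle, oblong_bottle, measuring_cup below 0.02 m/s); the robot touches nothing.
It fails at once if a bottle or the cup is dropped or slammed down (over 40 N on its dish or the mat) (contact force between round_bottle and round_dish above 40 N or contact force between square_bottle and square_dish above 40 N or contact force between oblong_bottle and oblong_dish above 40 N or contact force between measuring_cup and mat above 40 N).
It fails at once if the tin or the jar is shifted by more than 10 mm (distance of any of tin, jar from where it was at the start of the episode above 0.01 m).
It fails at once if the measuring cup touches the tin or the jar (contact force between measuring_cup and tin above 0.3 N or contact force between measuring_cup and jar above 0.3 N).
It also fails if it takes over 90 s, if anything falls off the work surface, if the arm or the gripper's body presses on something with over 40 N, if the wrist force passes 120 N, or if a joint passes its speed limit or range.

### The arm

A 6-joint arm with a two-finger parallel gripper is mounted at the origin on the work surface. World frame = base frame: x ahead of the robot, y to its left, z up, the work surface at z = 0. Lengths are in m, angles in rad, forces in N, time in s.
With the tool pointing down it reaches from about 0.375 to 0.9 m from the base axis. Payload 3.1 kg.
Tool frame: the origin (TCP) lies at the very end of the fingers, on their centre line; the grasp point (between the pads) lies 19 mm behind it; z points along the fingers, y is the direction in which the jaws open and shut (so a half turn about z gives the same grasp; the last joint's range is limited). The gripper opens to 87 mm and grips with 3 to 60 N. Pads are 19 mm wide; open, the fingers measure 117 mm over their backs; the gripper's body (75 mm by 190 mm) begins 51 mm behind the grasp point.
Start: joints at [0.926, 0.527, 1.433, -0, 1.181, -0.178], TCP at [0.281, 0.558, 0.223] pointing down, gripper open.
Joint ranges: [-3.08, 3.08], [-0.75, 2.2], [0.22, 2.44], [-1.43, 4.57], [0, 2.65], [-2.85, 2.85]. Speed limits (rad/s): [2.79, 2.79, 3.14, 3.14, 3.14, 3.14].

### API

Orientations are given as a unit quaternion [w, x, y, z].
In Python, from rig import ctrl, camera, camera_model gives the robot as it stands.
- The arm moves only by the tool arm_command, never from a script. Its argument "steps" is a list of rows, each an object of numbers: "rx", "ry", "rz": the turn, a rotation vector about the tool's x, y, z in degrees; "x", "y", "z": the shift along the tool's x, y, z in cm; "hand": the closure, from 0 (fully open) to 1 (shut). A call has 1 to 8 rows; each row is the pose to reach, as a shift and turn from the pose commanded when the call began, along the tool's axes at that moment; what a row does not reach only later rows make up. A row lasts 1/12 s, in which the tool goes at most 41.7 mm and 7.16 degrees, less where a joint would pass 70% of its speed; a pose out of reach is approached as far as the arm can. A call with a gripper value outside its range is refused whole. The fingers move at their own pace and stop on an object; the grip force is fixed at half the most. Time passes only in rows, so rows that repeat a pose let the fingers close. It gives the time, the measured TCP pose, the force and the opening at its end, in the units of the state.
- ctrl.state(): the state, without advancing time (a new reading comes with each control period).
- camera(name): name is "scene" or "top" or "wrist"; returns the picture (384x512x3 uint8, red, green, blue); there is no depth.
- camera_model(name): a dict with "fx", "fy", "cx", "cy" (pixels), "world_to_cam" (4x4, takes a point from world to camera coordinates); the wrist camera has in their place "tool_from_camera" (4x4, takes a point from camera to tool coordinates, whose origin is the TCP and whose axes are the flange's). Camera axes: x right, y down, z forward; pixel columns grow to the right and rows downward; lengths in m; the calibration is good to about 2 mm. A picture is of the moment at which its call begins: read the wrist's pose just before it. camera_model takes no time and is no camera call.
- ctrl.finish_job(): hands the job in, once; it reports no verdict.
The state is a dict: "time_s": time; "joint_positions": joint angles; "qd": joint speeds; "joint_efforts": joint torques, N m; "ee_pos": TCP position; "eef_rot": TCP orientation; "wrist_force": force on the tool from outside, world axes, zero at the start; "torque": the same for the moment, N m; "finger_gap": opening from 0.0 (shut) to 1.0 (fully open).
Only numpy, scipy, OpenCV 4.12 (cv2) and the standard library are available. Lean on these libraries where they do the work, as an engineer would, in place of code of your own. Each camera call takes 0.05 s, during which the arm holds its last target.

## Working session

There is one attempt and no reset: what is moved stays moved. The work goes in short steps, Python scripts to look and compute and a tool call to move; the robot and the scene stay as the last step left them, time stands still between calls to the robot, and variables do not carry over. Pictures are saved under pics/ and viewed, and the job is handed in when it is done.

Besides the shell and the picture viewer there is one more tool, called after "Call:" as name(argument=value, ...) on one line, values as JSON. arm_command: Moves the arm, as the interface text tells. Its arguments: {"type":"object","properties":{"steps":{"type":"array","items":{"type":"object","properties":{"rx":{"type":"number"},"ry":{"type":"number"},"rz":{"type":"number"},"x":{"type":"number"},"y":{"type":"number"},"z":{"type":"number"},"hand":{"type":"number"}}}}},"required":["steps"]}

```bash
ls; mkdir -p pics; python3 - <<'E'
from rig import ctrl,camera,camera_model
import cv2
print(ctrl.state())
for n in("scene","top","wrist"):
    cv2.imwrite(f"pics/{n}0.png",camera(n)[:,:,::-1]); print(n,camera_model(n))
E
```

```text
pics
{'time_s': 0.0, 'joint_positions': array([ 9.26500419e-01,  5.28475525e-01,  1.43391366e+00, -4.24424098e-05,
        1.18137438e+00, -1.78500210e-01]), 'qd': array([ 2.13976706e-03,  8.33917562e-04, -6.72561786e-04, -1.72215183e-03,
        2.12528857e-05,  1.19749601e-03]), 'joint_efforts': array([-2.07718144e-04, -4.40035880e+01, -1.76592118e+01,  6.30984502e-02,
        5.80968847e-02, -1.47742462e-04]), 'ee_pos': array([0.28024407, 0.55782495, 0.22156227]), 'eef_rot': array([-4.16078579e-04,  2.30790105e-01,  9.73002954e-01, -1.00273711e-03]), 'wrist_force': array([ 0.99073186, -0.13183782, -0.46088567]), 'torque': array([-0.02329529, -0.0214523 , -0.02520358]), 'finger_gap': 1.0009980289891685}
scene {'fx': 459.39816939035256, 'fy': 459.39816939035256, 'cx': 262.88222385359114, 'cy': 193.98526020377423, 'world_to_cam': array([[-0.84231855,  0.53895257,  0.00543996,  0.46732487],
       [ 0.42884403,  0.67627761, -0.59895024, -0.20568594],
       [-0.32648469, -0.502174  , -0.80076777,  1.36255404],
       [ 0.        ,  0.        ,  0.        ,  1.        ]])}
top {'fx': 4
[... 221 characters left out ...]
  1.82417350e-02, -1.13511081e-01,
         5.43826209e-01],
       [ 1.13505140e-01, -1.36405828e-03, -9.93536473e-01,
         1.00006977e+00],
       [ 0.00000000e+00,  0.00000000e+00,  0.00000000e+00,
         1.00000000e+00]])}
wrist {'fx': 277.199566845414, 'fy': 277.199566845414, 'cx': 249.5690422650762, 'cy': 193.06775040521788, 'tool_from_camera': array([[-6.34605361e-04, -9.69897852e-01, -2.43511300e-01,
         6.63353741e-02],
       [ 9.99999593e-01, -7.71674135e-04,  4.67493636e-04,
         8.55505370e-04],
       [-6.41332445e-04, -2.43510904e-01,  9.69897947e-01,
        -1.62775013e-01],
       [ 0.00000000e+00,  0.00000000e+00,  0.00000000e+00,
         1.00000000e+00]])}
```

View pics/top0.png

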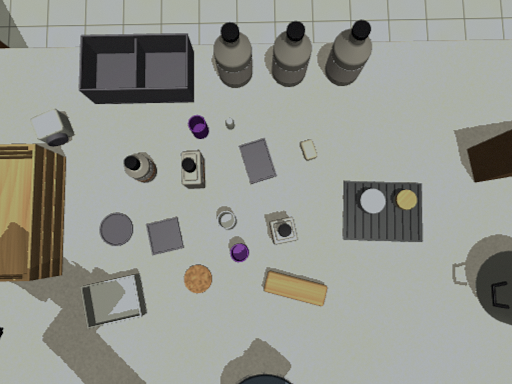

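View pics/scene0.png

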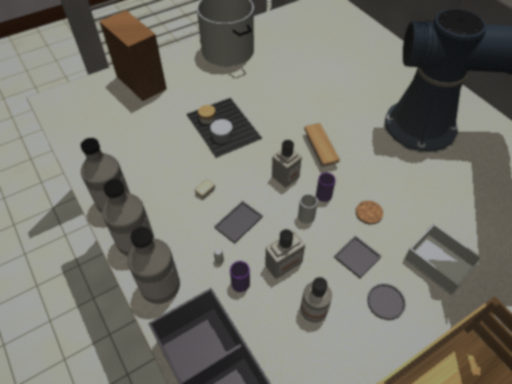

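View pics/wrist0.png

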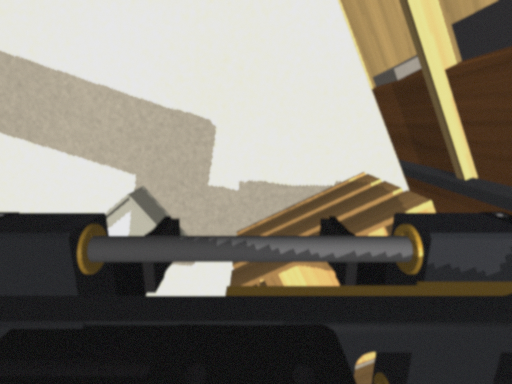

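Top view: round bottle cap at (132,163), oblong bottle cap (189,165), square bottle cap (285,230). Dishes: round (116,229), square (166,236), oblong (258,161). Mat is at (383,212), with the tin at (373,201) and the jar at (406,200). Cup candidates: white (228,220), purple (199,127) and purple (240,252). The white one fits the description. I'll confirm that in an enlarged crop.

```bash
python3 - <<'E'
import cv2,numpy as np
t=cv2.imread("pics/top0.png")
cv2.imwrite("pics/c1.png",cv2.resize(t[110:270,80:300],None,fx=3.6,fy=3.6,interpolation=cv2.INTER_CUBIC))
cv2.imwrite("pics/c2.png",cv2.resize(t[170:255,330:435],None,fx=6,fy=6,interpolation=cv2.INTER_CUBIC))
E
```

```text
(no output)
```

View pics/c1.png

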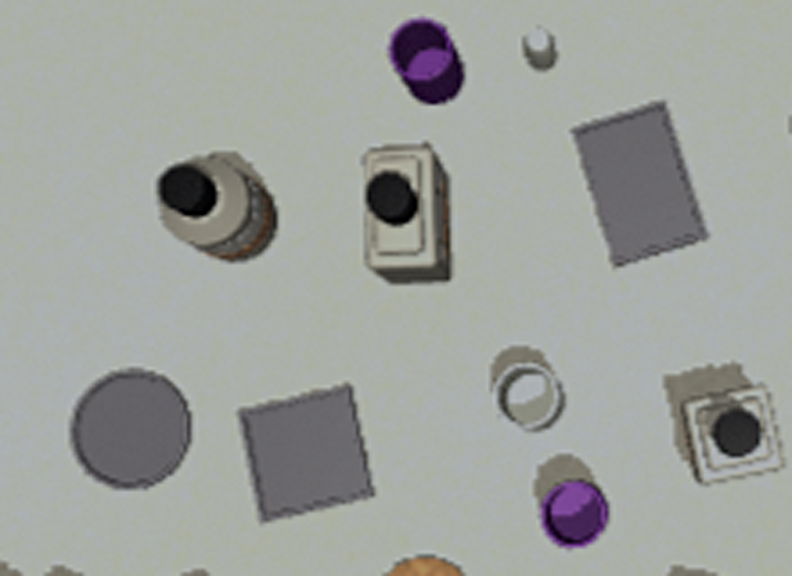

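View pics/c2.png

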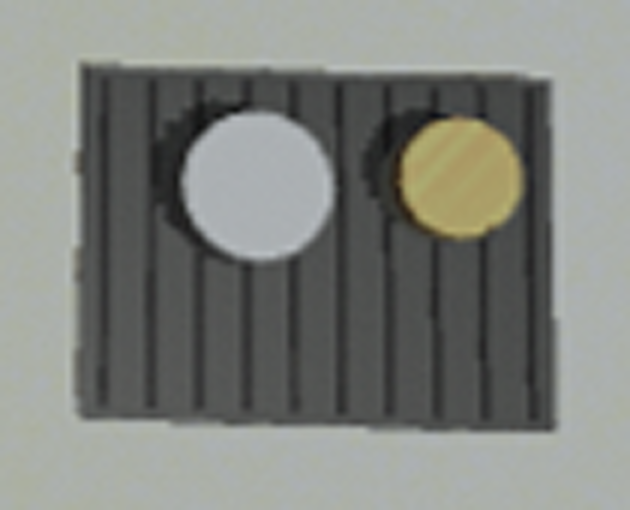

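```bash
cat > h.py <<'E'
import cv2,numpy as np
from rig import ctrl,camera,camera_model
def ray(m,uv,z):
    W=m["world_to_cam"];R,t=W[:3,:3],W[:3,3];C=-R.T@t
    d=R.T@np.array([(uv[0]-m["cx"])/m["fx"],(uv[1]-m["cy"])/m["fy"],1.]);return C+d*(z-C[2])/d[2]
def proj(m,p):
    W=m["world_to_cam"];q=W[:3,:3]@p+W[:3,3];return np.array([m["fx"]*q[0]/q[2]+m["cx"],m["fy"]*q[1]/q[2]+m["cy"]])
def comps(mask,box,minA=20):
    x0,y0,x1,y1=box;k=np.zeros(mask.shape,np.uint8);k[y0:y1,x0:x1]=mask[y0:y1,x0:x1]
    c,_=cv2.findContours(k,cv2.RETR_EXTERNAL,cv2.CHAIN_APPROX_NONE);return sorted([a for a in c if cv2.contourArea(a)>minA],key=cv2.contourArea)[::-1]
def world(m,c,z): return np.array([ray(m,p,z)[:2] for p in c.reshape(-1,2)])
E
python3 - <<'E'
from h import *
t=cv2.imread("pics/top0.png");s=cv2.imread("pics/scene0.png");m=camera_model("top");ms=camera_model("scene")
g=t.astype(int);mx=g.max(2);mn=g.min(2)
black=(mx<45).astype(np.uint8)
for n,b in dict(round=(115,145,150,180),obl=(178,150,200,180),sq=(272,218,298,243)).items():
    c=comps(black,b)[0];cc,r=cv2.minEnclosingCircle(c);P=ray(m,cc,.132)
    ps=proj(ms,P);x,y=ps.astype(int);
    c2=comps((s.max(2)<50).astype(np.uint8),(x-14,y-14,x+14,y+20))
    e=[c2[0].reshape(-1,2).mean(0),c2[0].reshape(-1,2).min(0)] if c2 else None
    print(n,cc,r,P.round(4),"d(mm)",2*r/m["fx"]*870,"scene pred",ps,e)
dark=(mx<150).astype(np.uint8)
def dish(n,b,z,thr):
    c=comps((mx<thr).astype(np.uint8),b)[0];w=world(m,c,z).astype(np.float32)*1000
    print(n,cv2.minAreaRect(w),cv2.minEnclosingCircle(w))
for thr in(130,145):
  dish("rd",(95,205,138,250),.006,thr);dish("sqd",(142,210,190,260),.006,thr);dish("obd",(235,135,280,188),.006,thr)
  dish("mat",(335,172,430,250),.004,thr)
hsv=cv2.cvtColor(t,cv2.COLOR_BGR2HSV)
w=(mn>150).astype(np.uint8)
c=comps(w,(355,185,388,216))[0];print("tin",cv2.minEnclosingCircle(world(m,c,.035).astype(np.float32)*1000))
y=(hsv[...,1]>70).astype(np.uint8)
c=comps(y,(392,185,420,214))[0];print("jar",cv2.minEnclosingCircle(world(m,c,.032).astype(np.float32)*1000))
E
python3 - <<'E'
import cv2
t=cv2.imread("pics/top0.png")
cv2.imwrite("pics/c3.png",cv2.hconcat([cv2.resize(t[145:190,172:212],(360,405),interpolation=2),cv2.resize(t[210:255,265:305],(360,405),interpolation=2)]))
cv2.imwrite("pics/c4.png",cv2.resize(t[200:240,208:248],(500,500),interpolation=2))
E
```

```text
round (132.0, 162.5) 7.826338291168213 [0.6064 0.2894 0.132 ] d(mm) 32.789450019381064 scene pred [319.84071198 279.98687346] [array([318.74418605, 287.30232558]), array([313, 279], dtype=int32)]
obl (188.60000610351562, 164.60000610351562) 7.2471604347229 [0.5992 0.1617 0.132 ] d(mm) 30.362909960708095 scene pred [286.5306734  232.21642333] [array([285.52380952, 239.        ]), array([280, 231], dtype=int32)]
sq (284.1341552734375, 229.89024353027344) 6.233818054199219 [ 0.4486 -0.0501  0.132 ] d(mm) 26.117381834713658 scene pred [288.45180349 142.91971159] [array([286.94594595, 148.21621622]), array([283, 141], dtype=int32)]
rd ((462.7969665527344, 365.7057189941406), (83.2618179321289, 80.63186645507812), 0.9388720989227295) ((462.47772216796875, 365.56890869140625), 42.527427673339844)
sqd ((443.5692443847656, 243.2218017578125), (81.22787475585938, 80.75640869140625), 12.14571475982666) ((443.2938232421875, 243.4013671875), 55.32169723510742)
obd ((630.37646484375, 7.635097503662109), (105.82078552246094, 70.65138244628906), 16.459264755249023) ((630.4313354492188, 7.07699394226
[... 281 characters left out ...]
93180847) ((462.1275634765625, 365.9825439453125), 43.12911605834961)
sqd ((443.5370178222656, 243.77857971191406), (81.98503875732422, 81.82044982910156), 12.268777847290039) ((443.85662841796875, 243.44500732421875), 55.66362762451172)
obd ((630.3201293945312, 7.36956787109375), (106.53018188476562, 71.98192596435547), 16.044870376586914) ((630.316650390625, 7.671360015869141), 61.69816207885742)
mat ((495.76446533203125, -306.6715393066406), (202.4641571044922, 151.79959106445312), 87.24362182617188) ((496.658935546875, -307.5139465332031), 124.52090454101562)
tin ((518.8719482421875, -275.7101135253906), 29.849523544311523)
jar ((521.6148071289062, -358.384521484375), 27.035255432128906)
```

View pics/c3.png

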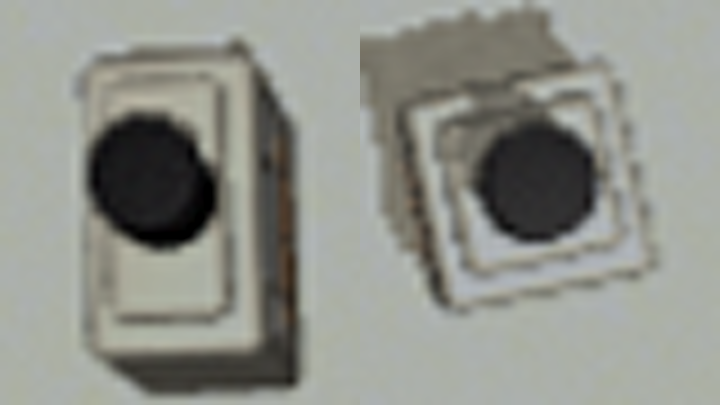

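View pics/c4.png

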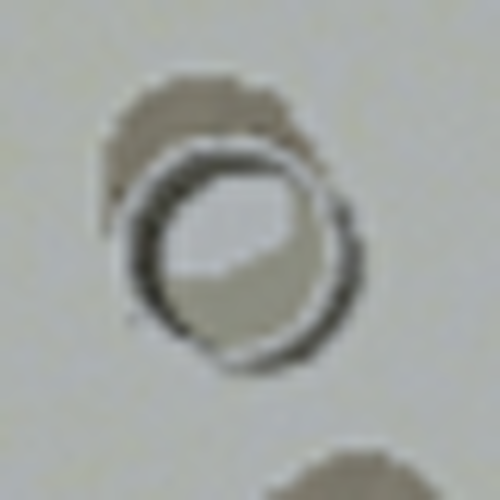

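```bash
python3 - <<'E'
import cv2
t=cv2.imread("pics/top0.png");s=cv2.imread("pics/scene0.png")
a=cv2.resize(t[145:185,120:160],(400,400),interpolation=0);b=cv2.resize(s[270:330,295:335],(267,400),interpolation=0)
cv2.imwrite("pics/c5.png",cv2.convertScaleAbs(cv2.hconcat([a,b]),alpha=2))
E
```

```text
(no output)
```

View pics/c5.png

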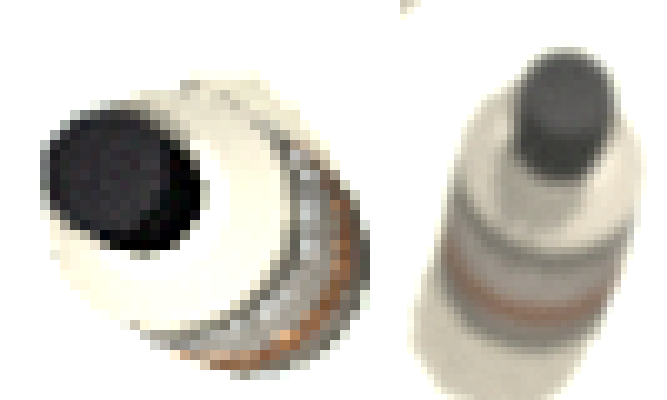

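```bash
python3 - <<'E'
from h import *
t=cv2.imread("pics/top0.png").astype(int);m=camera_model("top");ms=camera_model("scene");mx=t.max(2)
for n,b in dict(round=(118,147,145,175),obl=(178,150,200,178),sq=(272,216,300,245)).items():
    k=((mx<70)).astype(np.uint8);c=comps(k,b)[0]
    msk=np.zeros(k.shape,np.uint8);cv2.drawContours(msk,[c],-1,1,-1)
    v=mx[msk>0];
    disc=(msk>0)&(mx>15);cd=comps(disc.astype(np.uint8),b)[0]
    (cx,cy),r=cv2.minEnclosingCircle(cd);x,y,w,h=cv2.boundingRect(cd);uv=(x+(w-1)/2,y+(h-1)/2)
    print(n,cv2.minEnclosingCircle(c),np.percentile(v,[5,25,50,75,95]),"disc",(cx,cy),r,uv,w,h,"W",ray(m,uv,.132).round(4),"scene",proj(ms,ray(m,uv,.132)).round(1))
P=ray(m,(226.5,220),.07);print("cup",P,proj(ms,P),proj(ms,P*[1,1,0]))
P=ray(m,(130,161.7),.132);print(P,proj(ms,P))
s=cv2.imread("pics/scene0.png")
L=[cv2.resize(s[y:y+40,x:x+40],(260,260),interpolation=0) for x,y in((266,220),(268,130),(288,190))]
cv2.imwrite("pics/c6.png",cv2.convertScaleAbs(cv2.hconcat(L),alpha=1.7))
E
```

```text
round ((131.36363220214844, 163.36363220214844), 8.095610618591309) [ 0.   15.5  23.   27.   46.75] disc (131.43333435058594, 161.5) 7.583267688751221 (131.5, 162.0) 16 13 W [0.6075 0.2906 0.132 ] scene [319.7 280.7]
obl ((188.25341796875, 165.17123413085938), 7.5170512199401855) [ 0.   21.25 28.   31.   45.  ] disc (188.1666717529297, 163.94444274902344) 6.833653926849365 (188.5, 164.0) 14 13 W [0.6006 0.1619 0.132 ] scene [286.1 232.6]
sq ((284.3823547363281, 229.55882263183594), 6.587940216064453) [33.65 40.   44.   47.75 52.05] disc (284.3823547363281, 229.55882263183594) 6.587940216064453 (284.0, 229.5) 13 14 W [ 0.4495 -0.0498  0.132 ] scene [288.2 143.1]
cup [0.47589865 0.08219463 0.07      ] [308.88882823 198.97732635] [306.52690207 215.2575127 ]
[0.60829109 0.29396363 0.132     ] [320.44384999 282.22699838]
```

View pics/c6.png

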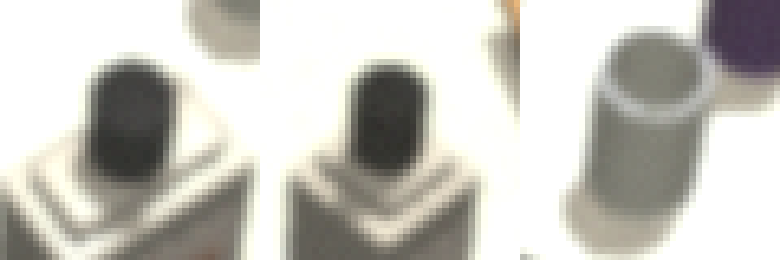

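```bash
cat > go.py <<'E'
import sys
from h import *
from scipy.spatial.transform import Rotation as Ro
s=ctrl.state();q=s["eef_rot"];R=Ro.from_quat([q[1],q[2],q[3],q[0]]).as_matrix()
y=np.degrees(np.arctan2(R[1,1],R[0,1]))
print("t%.2f"%s["time_s"],"pos",s["ee_pos"].round(4),"jawyaw %.1f"%y,"tilt z",R[:,2].round(4),"F",s["wrist_force"].round(1),"gap %.3f"%s["finger_gap"],"j6 %.2f"%s["joint_positions"][5])
for a in sys.argv[1:]:
    p=np.array([float(v) for v in a.split(",")]);d=R.T@(p-s["ee_pos"])*100;print(a,"-> cm",d.round(2))
E
python3 go.py .608,.292,.17 .608,.292,.102
```

```text
t0.15 pos [0.2804 0.558  0.2218] jawyaw 63.3 tilt z [-0.001  -0.0013 -1.    ] F [-0.5 -0.6 -0.8] gap 0.999 j6 -0.18
.608,.292,.17 -> cm [-41.22  -9.04   5.18]
.608,.292,.102 -> cm [-41.22  -9.03  11.98]
```

Call:
arm_command(steps=[{"x": -41.2, "y": -9.0, "z": 0}, {"x": -41.2, "y": -9.0, "z": 0}, {"x": -41.2, "y": -9.0, "z": 0}, {"x": -41.2, "y": -9.0, "z": 0}, {"x": -41.2, "y": -9.0, "z": 0}, {"x": -41.2, "y": -9.0, "z": 0}, {"x": -41.2, "y": -9.0, "z": 0}, {"x": -41.2, "y": -9.0, "z": 0}])

```text
invalid input
```

```bash
python3 go.py .608,.292,.17 .608,.292,.102
```

```text
t0.15 pos [0.2804 0.558  0.2218] jawyaw 63.3 tilt z [-0.001  -0.0013 -1.    ] F [-0.5 -0.6 -0.8] gap 0.999 j6 -0.18
.608,.292,.17 -> cm [-41.22  -9.04   5.18]
.608,.292,.102 -> cm [-41.22  -9.03  11.98]
```

Call:
arm_command(steps=[{"rx": 0, "ry": 0, "rz": 0, "x": -41.2, "y": -9.0, "z": 0, "hand": 0}, {"rx": 0, "ry": 0, "rz": 0, "x": -41.2, "y": -9.0, "z": 0, "hand": 0}, {"rx": 0, "ry": 0, "rz": 0, "x": -41.2, "y": -9.0, "z": 0, "hand": 0}, {"rx": 0, "ry": 0, "rz": 0, "x": -41.2, "y": -9.0, "z": 0, "hand": 0}, {"rx": 0, "ry": 0, "rz": 0, "x": -41.2, "y": -9.0, "z": 0, "hand": 0}, {"rx": 0, "ry": 0, "rz": 0, "x": -41.2, "y": -9.0, "z": 0, "hand": 0}, {"rx": 0, "ry": 0, "rz": 0, "x": -41.2, "y": -9.0, "z": 0, "hand": 0}, {"rx": 0, "ry": 0, "rz": 0, "x": -41.2, "y": -9.0, "z": 0, "hand": 0}])

```text
time_s: 0.82
ee_pos: [0.5408, 0.347, 0.2222]
eef_rot: [-0.0, 0.231, 0.973, -0.0]
wrist_force: [0.6, 1.8, 0.1]
finger_gap: 1.0
```

```bash
python3 go.py .608,.292,.17 .608,.292,.102
```

```text
t0.82 pos [0.5408 0.347  0.2222] jawyaw 63.3 tilt z [-7.e-04 -2.e-04 -1.e+00] F [0.6 1.8 0.1] gap 1.000 j6 -0.71
.608,.292,.17 -> cm [-8.48 -1.89  5.22]
.608,.292,.102 -> cm [-8.48 -1.89 12.02]
```

Call:
arm_command(steps=[{"rx": 0, "ry": 0, "rz": 0, "x": -8.5, "y": -1.9, "z": 5.2, "hand": 0}, {"rx": 0, "ry": 0, "rz": 0, "x": -8.5, "y": -1.9, "z": 5.2, "hand": 0}, {"rx": 0, "ry": 0, "rz": 0, "x": -8.5, "y": -1.9, "z": 5.2, "hand": 0}, {"rx": 0, "ry": 0, "rz": 0, "x": -8.5, "y": -1.9, "z": 5.2, "hand": 0}, {"rx": 0, "ry": 0, "rz": 0, "x": -8.5, "y": -1.9, "z": 5.2, "hand": 0}])

```text
time_s: 1.23
ee_pos: [0.6065, 0.2929, 0.1693]
eef_rot: [-0.002, 0.232, 0.973, -0.0]
wrist_force: [0.1, 0.1, 0.1]
finger_gap: 0.998
```

```bash
python3 go.py .608,.292,.17 .608,.292,.102; python3 -c "
from h import *
cv2.imwrite('pics/w1.png',camera('wrist')[:,:,::-1])"
```

```text
t1.23 pos [0.6065 0.2929 0.1693] jawyaw 63.2 tilt z [-3.3e-03 -1.0e-04 -1.0e+00] F [0.1 0.1 0.1] gap 0.998 j6 -0.82
.608,.292,.17 -> cm [-0.17 -0.01 -0.07]
.608,.292,.102 -> cm [-0.19 -0.    6.73]
```

View pics/w1.png

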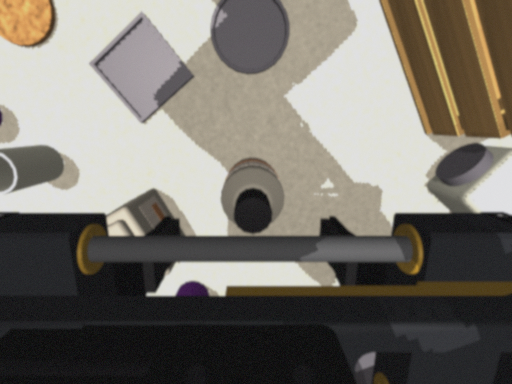

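```bash
cat >> h.py <<'E'
def wray(uv,zw):
    "wrist pixel -> world on plane zw, using present pose"
    from scipy.spatial.transform import Rotation as Ro
    s=ctrl.state();q=s["eef_rot"];R=Ro.from_quat([q[1],q[2],q[3],q[0]]).as_matrix()
    m=camera_model("wrist");T=m["tool_from_camera"]
    d=R@T[:3,:3]@np.array([(uv[0]-m["cx"])/m["fx"],(uv[1]-m["cy"])/m["fy"],1.]);C=R@T[:3,3]+s["ee_pos"]
    return C+d*(zw-C[2])/d[2]
E
python3 -c "
from h import *
print(wray((252.5,210.5),.132),wray((250,31),.006),wray((142,68),.006))"
```

```text
[0.60559236 0.29782737 0.132     ] [0.46226374 0.36807807 0.006     ] [0.44165331 0.24624162 0.006     ]
```

```bash
python3 -c "
import cv2
s=cv2.imread('pics/w1.png')
cv2.imwrite('pics/c7.png',cv2.convertScaleAbs(cv2.resize(s[170:240,215:290],(750,600),interpolation=0)[:600],alpha=2.5))"
```

```text
(no output)
```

View pics/c7.png

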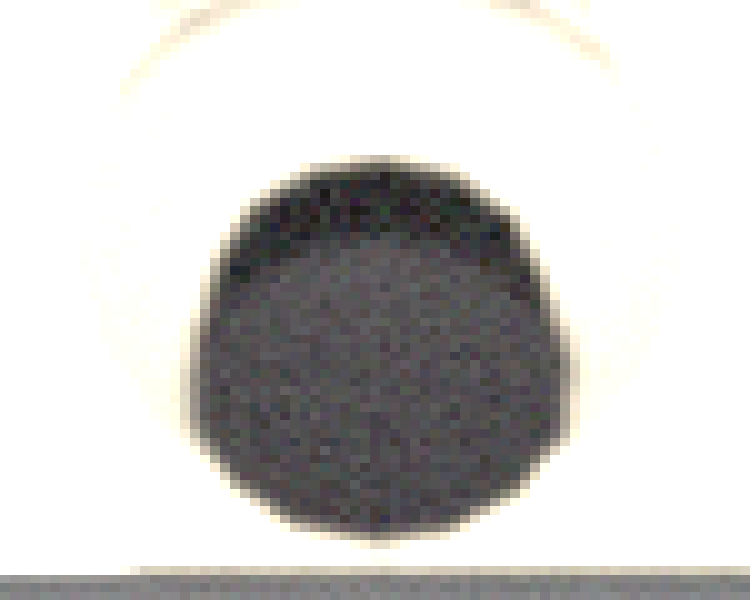

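```bash
python3 -c "
from h import *
print(wray((252.5,214.9),.132))"; python3 go.py .608,.294,.103
```

```text
[0.6087359  0.29625399 0.132     ]
t1.28 pos [0.6062 0.294  0.1703] jawyaw 63.3 tilt z [-1.8e-03  4.0e-04 -1.0e+00] F [ 0.1 -0.8 -0.2] gap 0.998 j6 -0.82
.608,.294,.103 -> cm [-0.17  0.08  6.73]
```

Call:
arm_command(steps=[{"rx": 0, "ry": 0, "rz": 0, "x": -0.2, "y": 0.2, "z": 3.5, "hand": 0}, {"rx": 0, "ry": 0, "rz": 0, "x": -0.2, "y": 0.2, "z": 6.7, "hand": 0}, {"rx": 0, "ry": 0, "rz": 0, "x": -0.2, "y": 0.2, "z": 6.7, "hand": 0}, {"rx": 0, "ry": 0, "rz": 0, "x": -0.2, "y": 0.2, "z": 6.7, "hand": 1}, {"rx": 0, "ry": 0, "rz": 0, "x": -0.2, "y": 0.2, "z": 6.7, "hand": 1}, {"rx": 0, "ry": 0, "rz": 0, "x": -0.2, "y": 0.2, "z": 6.7, "hand": 1}, {"rx": 0, "ry": 0, "rz": 0, "x": -0.2, "y": 0.2, "z": 6.7, "hand": 1}, {"rx": 0, "ry": 0, "rz": 0, "x": -0.2, "y": 0.2, "z": 6.7, "hand": 1}])

```text
time_s: 1.95
ee_pos: [0.6107, 0.2949, 0.1056]
eef_rot: [0.001, 0.231, 0.973, 0.001]
wrist_force: [-0.3, -0.5, 0.8]
finger_gap: 0.71
```

Call:
arm_command(steps=[{"rx": 0, "ry": 0, "rz": 0, "x": 0, "y": 0, "z": 0, "hand": 1}, {"rx": 0, "ry": 0, "rz": 0, "x": 0, "y": 0, "z": 0, "hand": 1}, {"rx": 0, "ry": 0, "rz": 0, "x": 0, "y": 0, "z": 0, "hand": 1}, {"rx": 0, "ry": 0, "rz": 0, "x": 0, "y": 0, "z": 0, "hand": 1}])

```text
time_s: 2.28
ee_pos: [0.6098, 0.2942, 0.1036]
eef_rot: [-0.0, 0.231, 0.973, -0.0]
wrist_force: [-0.2, -0.7, -0.4]
finger_gap: 0.406
```

```bash
python3 go.py .4625,.366,.15
```

```text
t2.28 pos [0.6098 0.2942 0.1036] jawyaw 63.3 tilt z [-0. -0. -1.] F [-0.2 -0.7 -0.4] gap 0.406 j6 -0.82
.4625,.366,.15 -> cm [16.39 -0.21 -4.64]
```

Call:
arm_command(steps=[{"rx": 0, "ry": 0, "rz": 0, "x": 0, "y": 0, "z": 0, "hand": 1}, {"rx": 0, "ry": 0, "rz": 0, "x": 0, "y": 0, "z": 0, "hand": 1}, {"rx": 0, "ry": 0, "rz": 0, "x": 0, "y": 0, "z": 0, "hand": 1}, {"rx": 0, "ry": 0, "rz": 0, "x": 0, "y": 0, "z": 0, "hand": 1}, {"rx": 0, "ry": 0, "rz": 0, "x": 0, "y": 0, "z": -1, "hand": 1}, {"rx": 0, "ry": 0, "rz": 0, "x": 0, "y": 0, "z": -2, "hand": 1}, {"rx": 0, "ry": 0, "rz": 0, "x": 0, "y": 0, "z": -4, "hand": 1}, {"rx": 0, "ry": 0, "rz": 0, "x": 0, "y": 0, "z": -5, "hand": 1}])

```text
time_s: 2.95
ee_pos: [0.6108, 0.2948, 0.1561]
eef_rot: [0.001, 0.231, 0.973, 0.001]
wrist_force: [-0.4, 0.1, -2.0]
finger_gap: 0.338
```

```bash
python3 go.py .4625,.366,.154
```

```text
t2.95 pos [0.6108 0.2948 0.1561] jawyaw 63.3 tilt z [ 0.003   0.0011 -1.    ] F [-0.4  0.1 -2. ] gap 0.338 j6 -0.82
.4625,.366,.154 -> cm [16.45 -0.3   0.17]
```

Call:
arm_command(steps=[{"rx": 0, "ry": 0, "rz": 0, "x": 3, "y": 0, "z": 0, "hand": 1}, {"rx": 0, "ry": 0, "rz": 0, "x": 6, "y": 0, "z": 0, "hand": 1}, {"rx": 0, "ry": 0, "rz": 0, "x": 9, "y": 0, "z": 0, "hand": 1}, {"rx": 0, "ry": 0, "rz": 0, "x": 12, "y": 0, "z": 0, "hand": 1}, {"rx": 0, "ry": 0, "rz": 0, "x": 14.5, "y": -0.1, "z": 0, "hand": 1}, {"rx": 0, "ry": 0, "rz": 0, "x": 16.4, "y": -0.2, "z": 0, "hand": 1}, {"rx": 0, "ry": 0, "rz": 0, "x": 16.4, "y": -0.2, "z": 0, "hand": 1}, {"rx": 0, "ry": 0, "rz": 0, "x": 16.4, "y": -0.2, "z": 0, "hand": 1}])

```text
time_s: 3.62
ee_pos: [0.4617, 0.367, 0.1544]
eef_rot: [0.001, 0.23, 0.973, 0.0]
wrist_force: [0.2, -0.5, -2.6]
finger_gap: 0.336
```

```bash
python3 go.py .4625,.366,.107; python3 -c "
from h import *
cv2.imwrite('pics/t2.png',cv2.resize(camera('top')[140:260,70:210,::-1],None,fx=5,fy=5))"
```

```text
t3.62 pos [0.4617 0.367  0.1544] jawyaw 63.4 tilt z [ 1.3e-03  5.0e-04 -1.0e+00] F [ 0.2 -0.5 -2.6] gap 0.336 j6 -0.62
.4625,.366,.107 -> cm [-0.11 -0.06  4.74]
```

View pics/t2.png

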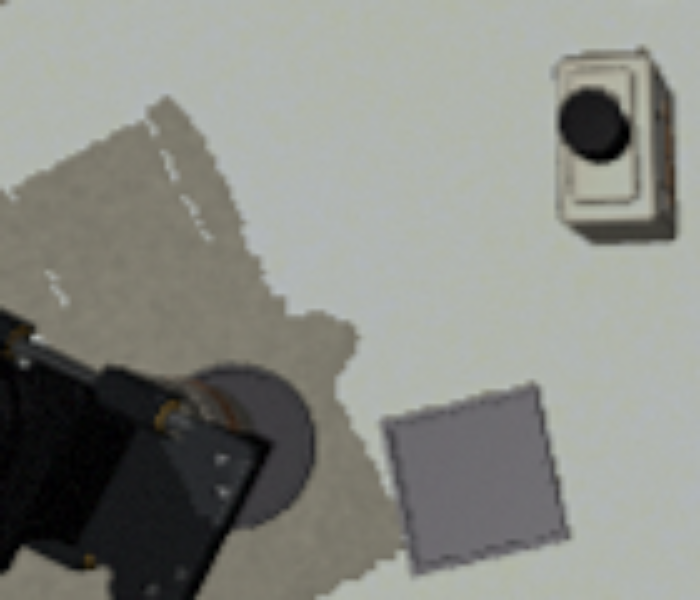

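Call:
arm_command(steps=[{"rx": 0, "ry": 0, "rz": 0, "x": -0.1, "y": 0, "z": 2, "hand": 1}, {"rx": 0, "ry": 0, "rz": 0, "x": -0.1, "y": 0, "z": 3.5, "hand": 1}, {"rx": 0, "ry": 0, "rz": 0, "x": -0.1, "y": 0, "z": 4.2, "hand": 1}, {"rx": 0, "ry": 0, "rz": 0, "x": -0.1, "y": 0, "z": 4.4, "hand": 1}, {"rx": 0, "ry": 0, "rz": 0, "x": -0.1, "y": 0, "z": 4.5, "hand": 1}, {"rx": 0, "ry": 0, "rz": 0, "x": -0.1, "y": 0, "z": 4.6, "hand": 1}, {"rx": 0, "ry": 0, "rz": 0, "x": -0.1, "y": 0, "z": 4.6, "hand": 1}, {"rx": 0, "ry": 0, "rz": 0, "x": -0.1, "y": 0, "z": 4.6, "hand": 1}])

```text
time_s: 4.33
ee_pos: [0.4638, 0.366, 0.1083]
eef_rot: [0.001, 0.231, 0.973, 0.0]
wrist_force: [0.7, -0.2, -2.6]
finger_gap: 0.335
```

Call:
arm_command(steps=[{"rx": 0, "ry": 0, "rz": 0, "x": 0, "y": 0, "z": 0.05, "hand": 1}, {"rx": 0, "ry": 0, "rz": 0, "x": 0, "y": 0, "z": 0.1, "hand": 1}, {"rx": 0, "ry": 0, "rz": 0, "x": 0, "y": 0, "z": 0.1, "hand": 1}])

```text
time_s: 4.58
ee_pos: [0.4633, 0.3658, 0.1068]
eef_rot: [0.0, 0.231, 0.973, 0.0]
wrist_force: [-0.7, 1.1, -2.0]
finger_gap: 0.335
```

Still hanging (about -2 N); I'll lower by half-millimetres until the force changes.

Call:
arm_command(steps=[{"rx": 0, "ry": 0, "rz": 0, "x": 0, "y": 0, "z": 0.05, "hand": 1}, {"rx": 0, "ry": 0, "rz": 0, "x": 0, "y": 0, "z": 0.05, "hand": 1}])

```text
time_s: 4.75
ee_pos: [0.4633, 0.3658, 0.1064]
eef_rot: [0.0, 0.231, 0.973, 0.0]
wrist_force: [-0.6, -0.8, -0.2]
finger_gap: 0.334
```

Call:
arm_command(steps=[{"rx": 0, "ry": 0, "rz": 0, "x": 0, "y": 0, "z": 0.05, "hand": 1}, {"rx": 0, "ry": 0, "rz": 0, "x": 0, "y": 0, "z": 0.05, "hand": 1}])

```text
time_s: 4.92
ee_pos: [0.4634, 0.3658, 0.1064]
eef_rot: [0.0, 0.231, 0.973, 0.0]
wrist_force: [-1.5, -1.0, 4.6]
finger_gap: 0.34
```

Call:
arm_command(steps=[{"rx": 0, "ry": 0, "rz": 0, "x": 0, "y": 0, "z": 0, "hand": 0}, {"rx": 0, "ry": 0, "rz": 0, "x": 0, "y": 0, "z": 0, "hand": 0}, {"rx": 0, "ry": 0, "rz": 0, "x": 0, "y": 0, "z": 0, "hand": 0}, {"rx": 0, "ry": 0, "rz": 0, "x": 0, "y": 0, "z": 0, "hand": 0}, {"rx": 0, "ry": 0, "rz": 0, "x": 0, "y": 0, "z": 0, "hand": 0}, {"rx": 0, "ry": 0, "rz": 0, "x": 0, "y": 0, "z": -2, "hand": 0}, {"rx": 0, "ry": 0, "rz": 0, "x": 0, "y": 0, "z": -5, "hand": 0}, {"rx": 0, "ry": 0, "rz": 0, "x": 0, "y": 0, "z": -8, "hand": 0}])

```text
time_s: 5.58
ee_pos: [0.4624, 0.3653, 0.1852]
eef_rot: [-0.001, 0.231, 0.973, -0.001]
wrist_force: [0.2, 0.4, 0.1]
finger_gap: 0.855
```

```bash
python3 go.py .449,-.05,.18 .46,.10,.18
```

```text
t5.58 pos [0.4624 0.3653 0.1852] jawyaw 63.3 tilt z [-0.003  -0.0015 -1.    ] F [0.2 0.4 0.1] gap 0.855 j6 -0.63
.449,-.05,.18 -> cm [-17.46 -37.7    0.59]
.46,.10,.18 -> cm [-11.7  -23.81   0.56]
```

Call:
arm_command(steps=[{"rx": 0, "ry": 0, "rz": 0, "x": -17.5, "y": -37.7, "z": 0, "hand": 0}, {"rx": 0, "ry": 0, "rz": 0, "x": -17.5, "y": -37.7, "z": 0, "hand": 0}, {"rx": 0, "ry": 0, "rz": 0, "x": -17.5, "y": -37.7, "z": 0, "hand": 0}, {"rx": 0, "ry": 0, "rz": 0, "x": -17.5, "y": -37.7, "z": 0, "hand": 0}, {"rx": 0, "ry": 0, "rz": 0, "x": -17.5, "y": -37.7, "z": 0, "hand": 0}, {"rx": 0, "ry": 0, "rz": 0, "x": -17.5, "y": -37.7, "z": 0, "hand": 0}, {"rx": 0, "ry": 0, "rz": 0, "x": -17.5, "y": -37.7, "z": 0, "hand": 0}, {"rx": 0, "ry": 0, "rz": 0, "x": -17.5, "y": -37.7, "z": 0, "hand": 0}])

```text
time_s: 6.25
ee_pos: [0.4525, 0.0308, 0.1857]
eef_rot: [0.0, 0.231, 0.973, 0.0]
wrist_force: [0.7, 0.3, -0.1]
finger_gap: 1.002
```

```bash
python3 go.py .449,-.05,.17; python3 -c "
from h import *
cv2.imwrite('pics/t3.png',cv2.resize(camera('top')[140:280,70:210,::-1],None,fx=4,fy=4))"
```

```text
t6.25 pos [0.4525 0.0308 0.1857] jawyaw 63.3 tilt z [ 5.e-04 -1.e-04 -1.e+00] F [ 0.7  0.3 -0.1] gap 1.002 j6 -1.28
.449,-.05,.17 -> cm [-3.31 -7.38  1.57]
```

View pics/t3.png

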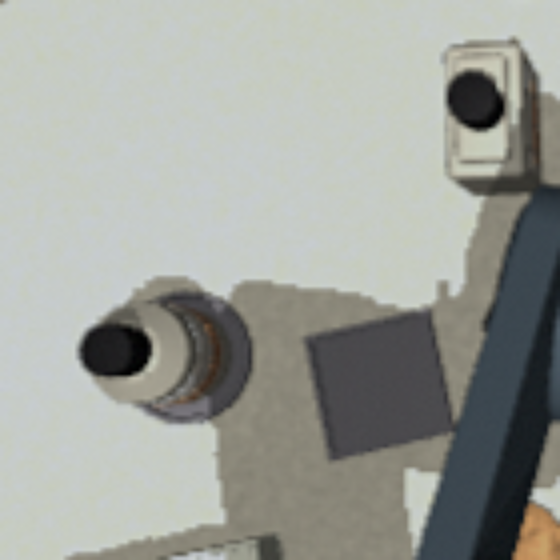

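The round bottle stands in its dish (crop about (150,360)). Next is the square one.

Call:
arm_command(steps=[{"rx": 0, "ry": 0, "rz": 0, "x": -3.3, "y": -7.4, "z": 0, "hand": 0}, {"rx": 0, "ry": 0, "rz": 0, "x": -3.3, "y": -7.4, "z": 0, "hand": 0}, {"rx": 0, "ry": 0, "rz": 0, "x": -3.3, "y": -7.4, "z": 1.5, "hand": 0}, {"rx": 0, "ry": 0, "rz": 0, "x": -3.3, "y": -7.4, "z": 1.5, "hand": 0}, {"rx": 0, "ry": 0, "rz": 0, "x": -3.3, "y": -7.4, "z": 1.5, "hand": 0}])

```text
time_s: 6.72
ee_pos: [0.4483, -0.0481, 0.1701]
eef_rot: [-0.001, 0.231, 0.973, 0.0]
wrist_force: [0.2, 0.7, -0.1]
finger_gap: 1.003
```

```bash
python3 go.py .449,-.05,.104; python3 -c "
from h import *
s=camera('wrist')[:,:,::-1]
cv2.imwrite('pics/w2.png',s)
cv2.imwrite('pics/c8.png',cv2.convertScaleAbs(cv2.resize(s[170:245,210:290],(640,600),interpolation=0)[:600],alpha=2.2))"
```

```text
t6.72 pos [ 0.4483 -0.0481  0.1701] jawyaw 63.2 tilt z [-0.0023  0.0013 -1.    ] F [ 0.2  0.7 -0.1] gap 1.003 j6 -1.46
.449,-.05,.104 -> cm [-0.17 -0.13  6.61]
```

View pics/c8.png

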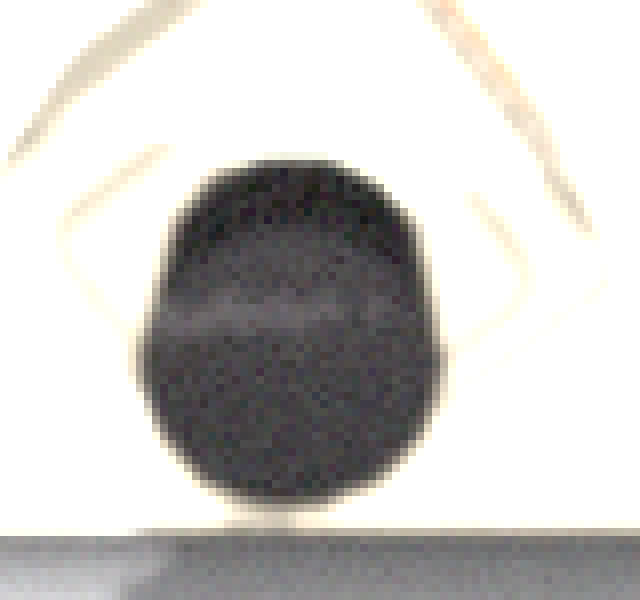

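```bash
python3 -c "
from h import *
print(wray((245.9,214.7),.132))"; python3 go.py .449,-.051,.1035
```

```text
[ 0.44876692 -0.04975781  0.132     ]
t6.77 pos [ 0.4486 -0.0476  0.1704] jawyaw 63.3 tilt z [-1.4e-03  8.0e-04 -1.0e+00] F [-0.3 -0.  -0. ] gap 0.994 j6 -1.46
.449,-.051,.1035 -> cm [-0.2  -0.29  6.69]
```

Both cameras agree on (0.449, -0.050). Going down to grip.

Call:
arm_command(steps=[{"rx": 0, "ry": 0, "rz": 0, "x": -0.15, "y": -0.2, "z": 3.5, "hand": 0}, {"rx": 0, "ry": 0, "rz": 0, "x": -0.15, "y": -0.2, "z": 6.7, "hand": 0}, {"rx": 0, "ry": 0, "rz": 0, "x": -0.15, "y": -0.2, "z": 6.7, "hand": 0}, {"rx": 0, "ry": 0, "rz": 0, "x": -0.15, "y": -0.2, "z": 6.7, "hand": 1}, {"rx": 0, "ry": 0, "rz": 0, "x": -0.15, "y": -0.2, "z": 6.7, "hand": 1}, {"rx": 0, "ry": 0, "rz": 0, "x": -0.15, "y": -0.2, "z": 6.7, "hand": 1}, {"rx": 0, "ry": 0, "rz": 0, "x": -0.15, "y": -0.2, "z": 6.7, "hand": 1}, {"rx": 0, "ry": 0, "rz": 0, "x": -0.15, "y": -0.2, "z": 6.7, "hand": 1}])

```text
time_s: 7.43
ee_pos: [0.4504, -0.0509, 0.105]
eef_rot: [0.002, 0.231, 0.973, -0.0]
wrist_force: [-0.0, 0.4, 0.4]
finger_gap: 0.707
```

Call:
arm_command(steps=[{"rx": 0, "ry": 0, "rz": 0, "x": 0, "y": 0, "z": 0, "hand": 1}, {"rx": 0, "ry": 0, "rz": 0, "x": 0, "y": 0, "z": 0, "hand": 1}, {"rx": 0, "ry": 0, "rz": 0, "x": 0, "y": 0, "z": 0, "hand": 1}, {"rx": 0, "ry": 0, "rz": 0, "x": 0, "y": 0, "z": 0, "hand": 1}, {"rx": 0, "ry": 0, "rz": 0, "x": 0, "y": 0, "z": 0, "hand": 1}, {"rx": 0, "ry": 0, "rz": 0, "x": 0, "y": 0, "z": 0, "hand": 1}, {"rx": 0, "ry": 0, "rz": 0, "x": 0, "y": 0, "z": 0, "hand": 1}, {"rx": 0, "ry": 0, "rz": 0, "x": 0, "y": 0, "z": 0, "hand": 1}])

```text
time_s: 8.1
ee_pos: [0.4495, -0.051, 0.1036]
eef_rot: [-0.0, 0.231, 0.973, -0.0]
wrist_force: [-0.3, -0.6, 0.9]
finger_gap: 0.334
```

Call:
arm_command(steps=[{"rx": 0, "ry": 0, "rz": 0, "x": 0, "y": 0, "z": -1, "hand": 1}, {"rx": 0, "ry": 0, "rz": 0, "x": 0, "y": 0, "z": -3, "hand": 1}, {"rx": 0, "ry": 0, "rz": 0, "x": 0, "y": 0, "z": -6, "hand": 1}, {"rx": 0, "ry": 0, "rz": 0, "x": 0, "y": 0, "z": -9, "hand": 1}, {"rx": 0, "ry": 0, "rz": 0, "x": 0, "y": 0, "z": -11, "hand": 1}, {"rx": 0, "ry": 0, "rz": 0, "x": 0, "y": 0, "z": -12, "hand": 1}, {"rx": 0, "ry": 0, "rz": 0, "x": 0, "y": 0, "z": -12, "hand": 1}, {"rx": 0, "ry": 0, "rz": 0, "x": 0, "y": 0, "z": -12, "hand": 1}])

```text
time_s: 8.77
ee_pos: [0.4493, -0.0506, 0.2234]
eef_rot: [0.0, 0.231, 0.973, 0.0]
wrist_force: [0.1, -0.6, -2.9]
finger_gap: 0.339
```

```bash
python3 go.py .4435,.244,.22;  python3 -c "
from h import *
s=camera('top')[:,:,::-1]
cv2.imwrite('pics/t4.png',s)"
```

```text
t8.77 pos [ 0.4493 -0.0506  0.2234] jawyaw 63.3 tilt z [ 2.e-04  2.e-04 -1.e+00] F [ 0.1 -0.6 -2.9] gap 0.339 j6 -1.47
.4435,.244,.22 -> cm [13.75 26.06  0.35]
```

View pics/t4.png

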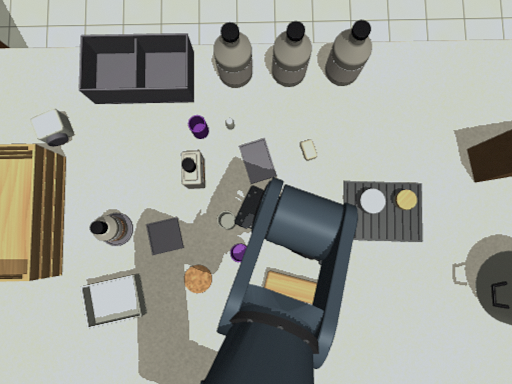

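Call:
arm_command(steps=[{"rx": 0, "ry": 0, "rz": 0, "x": 1.4, "y": 2.6, "z": 0, "hand": 1}, {"rx": 0, "ry": 0, "rz": -1, "x": 3.2, "y": 6.0, "z": 0, "hand": 1}, {"rx": 0, "ry": 0, "rz": -2, "x": 5, "y": 9.5, "z": 0, "hand": 1}, {"rx": 0, "ry": 0, "rz": -3, "x": 6.8, "y": 12.9, "z": 0, "hand": 1}, {"rx": 0, "ry": 0, "rz": -3, "x": 8.6, "y": 16.3, "z": 0, "hand": 1}, {"rx": 0, "ry": 0, "rz": -3, "x": 10.4, "y": 19.7, "z": 0, "hand": 1}, {"rx": 0, "ry": 0, "rz": -3, "x": 12.2, "y": 23.1, "z": 0, "hand": 1}, {"rx": 0, "ry": 0, "rz": -3, "x": 13.2, "y": 25, "z": 0, "hand": 1}])

```text
time_s: 9.48
ee_pos: [0.4423, 0.2352, 0.2217]
eef_rot: [-0.002, 0.204, 0.979, 0.0]
wrist_force: [1.0, 0.3, -1.7]
finger_gap: 0.336
```

```bash
python3 go.py .4435,.244,.1635
```

```text
t9.48 pos [0.4423 0.2352 0.2217] jawyaw 66.4 tilt z [-3.5e-03  9.0e-04 -1.0e+00] F [ 1.   0.3 -1.7] gap 0.336 j6 -0.90
.4435,.244,.1635 -> cm [0.22 0.86 5.82]
```

Call:
arm_command(steps=[{"rx": 0, "ry": 0, "rz": 0, "x": 0.3, "y": 0.9, "z": 0, "hand": 1}, {"rx": 0, "ry": 0, "rz": 0, "x": 0.3, "y": 0.9, "z": 2, "hand": 1}, {"rx": 0, "ry": 0, "rz": 0, "x": 0.3, "y": 0.9, "z": 5, "hand": 1}, {"rx": 0, "ry": 0, "rz": 0, "x": 0.3, "y": 0.9, "z": 8, "hand": 1}, {"rx": 0, "ry": 0, "rz": 0, "x": 0.3, "y": 0.9, "z": 9, "hand": 1}, {"rx": 0, "ry": 0, "rz": 0, "x": 0.3, "y": 0.9, "z": 9, "hand": 1}, {"rx": 0, "ry": 0, "rz": 0, "x": 0.3, "y": 0.9, "z": 9, "hand": 1}])

```text
time_s: 10.07
ee_pos: [0.4446, 0.2407, 0.1329]
eef_rot: [-0.001, 0.206, 0.979, -0.001]
wrist_force: [0.9, 0.5, -1.4]
finger_gap: 0.339
```

```bash
python3 go.py .4435,.244,.1068;  python3 -c "
from h import *
s=camera('wrist')[:,:,::-1]
cv2.imwrite('pics/w3.png',s);s=camera('scene')[:,:,::-1]
cv2.imwrite('pics/s3.png',s)"
```

```text
t10.07 pos [0.4446 0.2407 0.1329] jawyaw 66.3 tilt z [-2.2e-03 -7.0e-04 -1.0e+00] F [ 0.9  0.5 -1.4] gap 0.339 j6 -0.88
.4435,.244,.1068 -> cm [0.23 0.26 2.61]
```

View pics/w3.png

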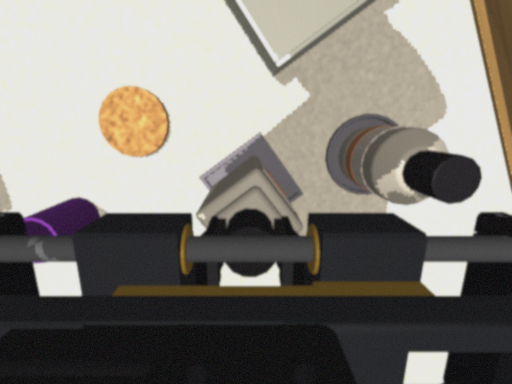

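View pics/s3.png

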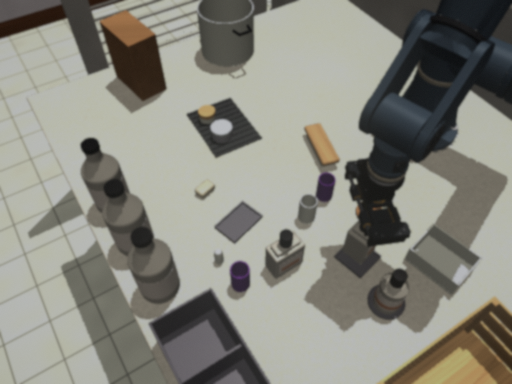

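Call:
arm_command(steps=[{"rx": 0, "ry": 0, "rz": 0, "x": 0.2, "y": 0.3, "z": 0.5, "hand": 1}, {"rx": 0, "ry": 0, "rz": 0, "x": 0.2, "y": 0.3, "z": 1.2, "hand": 1}, {"rx": 0, "ry": 0, "rz": 0, "x": 0.2, "y": 0.3, "z": 1.9, "hand": 1}, {"rx": 0, "ry": 0, "rz": 0, "x": 0.2, "y": 0.3, "z": 2.2, "hand": 1}, {"rx": 0, "ry": 0, "rz": 0, "x": 0.2, "y": 0.3, "z": 2.4, "hand": 1}, {"rx": 0, "ry": 0, "rz": 0, "x": 0.2, "y": 0.3, "z": 2.5, "hand": 1}, {"rx": 0, "ry": 0, "rz": 0, "x": 0.2, "y": 0.3, "z": 2.5, "hand": 1}, {"rx": 0, "ry": 0, "rz": 0, "x": 0.2, "y": 0.3, "z": 2.5, "hand": 1}])

```text
time_s: 10.83
ee_pos: [0.4442, 0.2448, 0.1086]
eef_rot: [0.0, 0.205, 0.979, 0.0]
wrist_force: [-0.4, -0.2, -2.5]
finger_gap: 0.335
```

Call:
arm_command(steps=[{"rx": 0, "ry": 0, "rz": 0, "x": 0, "y": 0, "z": 0.05, "hand": 1}, {"rx": 0, "ry": 0, "rz": 0, "x": 0, "y": 0, "z": 0.05, "hand": 1}])

```text
time_s: 11.0
ee_pos: [0.4443, 0.2449, 0.1082]
eef_rot: [0.0, 0.205, 0.979, 0.0]
wrist_force: [-0.7, 0.2, -1.6]
finger_gap: 0.339
```

Call:
arm_command(steps=[{"rx": 0, "ry": 0, "rz": 0, "x": 0, "y": 0, "z": 0.05, "hand": 1}, {"rx": 0, "ry": 0, "rz": 0, "x": 0, "y": 0, "z": 0.05, "hand": 1}])

```text
time_s: 11.17
ee_pos: [0.4442, 0.2448, 0.1076]
eef_rot: [0.0, 0.205, 0.979, 0.0]
wrist_force: [0.8, 0.5, -2.0]
finger_gap: 0.339
```

Call:
arm_command(steps=[{"rx": 0, "ry": 0, "rz": 0, "x": 0, "y": 0, "z": 0.05, "hand": 1}, {"rx": 0, "ry": 0, "rz": 0, "x": 0, "y": 0, "z": 0.05, "hand": 1}])

```text
time_s: 11.33
ee_pos: [0.4441, 0.2448, 0.107]
eef_rot: [-0.0, 0.205, 0.979, -0.0]
wrist_force: [0.3, -0.1, -2.3]
finger_gap: 0.337
```

Call:
arm_command(steps=[{"rx": 0, "ry": 0, "rz": 0, "x": 0, "y": 0, "z": 0.04, "hand": 1}, {"rx": 0, "ry": 0, "rz": 0, "x": 0, "y": 0, "z": 0.04, "hand": 1}])

```text
time_s: 11.5
ee_pos: [0.4441, 0.2449, 0.1066]
eef_rot: [0.0, 0.205, 0.979, 0.0]
wrist_force: [0.0, 0.2, -2.3]
finger_gap: 0.34
```

Call:
arm_command(steps=[{"rx": 0, "ry": 0, "rz": 0, "x": 0, "y": 0, "z": 0.04, "hand": 1}, {"rx": 0, "ry": 0, "rz": 0, "x": 0, "y": 0, "z": 0.04, "hand": 1}])

```text
time_s: 11.67
ee_pos: [0.4442, 0.2448, 0.1065]
eef_rot: [0.0, 0.205, 0.979, -0.0]
wrist_force: [-0.5, -1.5, 0.6]
finger_gap: 0.335
```

Call:
arm_command(steps=[{"rx": 0, "ry": 0, "rz": 0, "x": 0, "y": 0, "z": 0.02, "hand": 1}, {"rx": 0, "ry": 0, "rz": 0, "x": 0, "y": 0, "z": 0.02, "hand": 1}])

```text
time_s: 11.83
ee_pos: [0.4442, 0.2447, 0.1065]
eef_rot: [0.0, 0.205, 0.979, -0.0]
wrist_force: [-0.7, -1.6, 4.2]
finger_gap: 0.34
```

Call:
arm_command(steps=[{"rx": 0, "ry": 0, "rz": 0, "x": 0, "y": 0, "z": 0, "hand": 0}, {"rx": 0, "ry": 0, "rz": 0, "x": 0, "y": 0, "z": 0, "hand": 0}, {"rx": 0, "ry": 0, "rz": 0, "x": 0, "y": 0, "z": 0, "hand": 0}, {"rx": 0, "ry": 0, "rz": 0, "x": 0, "y": 0, "z": 0, "hand": 0}, {"rx": 0, "ry": 0, "rz": 0, "x": 0, "y": 0, "z": 0, "hand": 0}, {"rx": 0, "ry": 0, "rz": 0, "x": 0, "y": 0, "z": -2, "hand": 0}, {"rx": 0, "ry": 0, "rz": 0, "x": 0, "y": 0, "z": -5, "hand": 0}, {"rx": 0, "ry": 0, "rz": 0, "x": 0, "y": 0, "z": -8, "hand": 0}])

```text
time_s: 12.5
ee_pos: [0.4432, 0.2446, 0.186]
eef_rot: [-0.001, 0.205, 0.979, -0.001]
wrist_force: [0.4, 0.2, -0.2]
finger_gap: 0.852
```

```bash
python3 go.py .601,.162,.17
```

```text
t12.50 pos [0.4432 0.2446 0.186 ] jawyaw 66.3 tilt z [-3.2e-03 -9.0e-04 -1.0e+00] F [ 0.4  0.2 -0.2] gap 0.852 j6 -0.87
.601,.162,.17 -> cm [-17.77  -1.22   1.55]
```

Call:
arm_command(steps=[{"rx": 0, "ry": 0, "rz": 0, "x": -17.8, "y": -1.2, "z": 0, "hand": 0}, {"rx": 0, "ry": 0, "rz": 0, "x": -17.8, "y": -1.2, "z": 0, "hand": 0}, {"rx": 0, "ry": 0, "rz": 0, "x": -17.8, "y": -1.2, "z": 0, "hand": 0}, {"rx": 0, "ry": 0, "rz": 0, "x": -17.8, "y": -1.2, "z": 0, "hand": 0}, {"rx": 0, "ry": 0, "rz": 0, "x": -17.8, "y": -1.2, "z": 1.5, "hand": 0}, {"rx": 0, "ry": 0, "rz": 0, "x": -17.8, "y": -1.2, "z": 1.5, "hand": 0}, {"rx": 0, "ry": 0, "rz": 0, "x": -17.8, "y": -1.2, "z": 1.5, "hand": 0}])

```text
time_s: 13.08
ee_pos: [0.6013, 0.1617, 0.1696]
eef_rot: [-0.002, 0.206, 0.979, -0.0]
wrist_force: [-0.5, -0.3, -0.1]
finger_gap: 0.997
```

```bash
python3 go.py .601,.162,.1035; python3 -c "
from h import *
s=camera('wrist')[:,:,::-1]
cv2.imwrite('pics/w4.png',s)
cv2.imwrite('pics/c9.png',cv2.convertScaleAbs(cv2.resize(s[170:245,210:290],(640,600),interpolation=0)[:600],alpha=2.2))"
```

```text
t13.08 pos [0.6013 0.1617 0.1696] jawyaw 66.2 tilt z [-4.e-03  1.e-04 -1.e+00] F [-0.5 -0.3 -0.1] gap 0.997 j6 -1.07
.601,.162,.1035 -> cm [0.01 0.02 6.61]
```

View pics/c9.png

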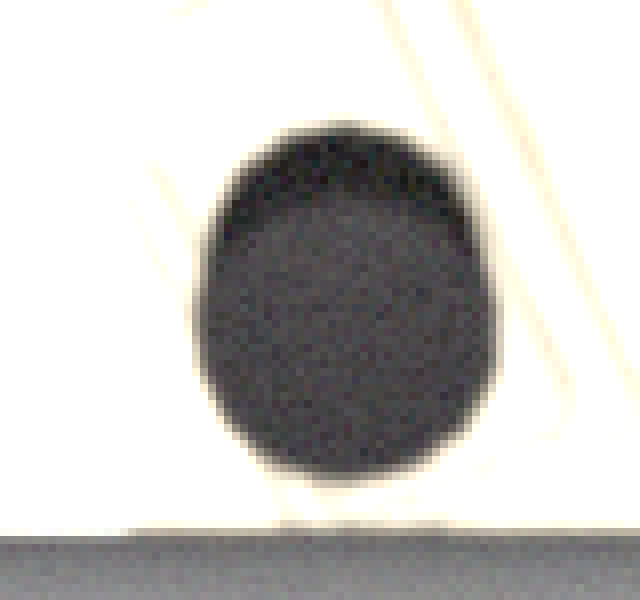

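View pics/w4.png

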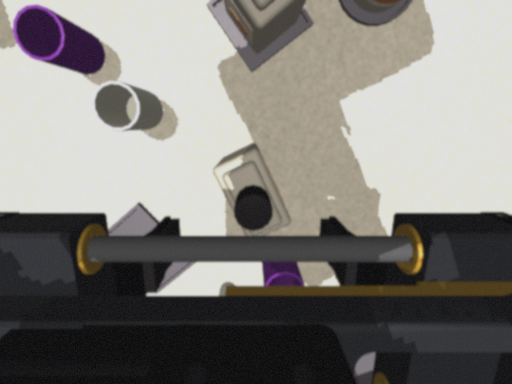

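```bash
python3 -c "
from h import *
print(wray((252.9,211.5),.132), wray((118,106),.07))"; python3 go.py .601,.163,.1035
```

```text
[0.60075163 0.16623518 0.132     ] [0.47794984 0.08695966 0.07      ]
t13.13 pos [0.6007 0.1625 0.1702] jawyaw 66.3 tilt z [-3.4e-03  2.0e-04 -1.0e+00] F [-0.4 -0.8 -0.1] gap 1.000 j6 -1.07
.601,.163,.1035 -> cm [-0.02  0.07  6.67]
```

Call:
arm_command(steps=[{"rx": 0, "ry": 0, "rz": 0, "x": 0, "y": 0.15, "z": 3.5, "hand": 0}, {"rx": 0, "ry": 0, "rz": 0, "x": 0, "y": 0.15, "z": 6.7, "hand": 0}, {"rx": 0, "ry": 0, "rz": 0, "x": 0, "y": 0.15, "z": 6.7, "hand": 0}, {"rx": 0, "ry": 0, "rz": 0, "x": 0, "y": 0.15, "z": 6.7, "hand": 1}, {"rx": 0, "ry": 0, "rz": 0, "x": 0, "y": 0.15, "z": 6.7, "hand": 1}, {"rx": 0, "ry": 0, "rz": 0, "x": 0, "y": 0.15, "z": 6.7, "hand": 1}, {"rx": 0, "ry": 0, "rz": 0, "x": 0, "y": 0.15, "z": 6.7, "hand": 1}, {"rx": 0, "ry": 0, "rz": 0, "x": 0, "y": 0.15, "z": 6.7, "hand": 1}])

```text
time_s: 13.8
ee_pos: [0.6039, 0.1639, 0.1059]
eef_rot: [0.002, 0.205, 0.979, 0.0]
wrist_force: [0.1, 0.4, 0.8]
finger_gap: 0.708
```

Call:
arm_command(steps=[{"rx": 0, "ry": 0, "rz": 0, "x": 0, "y": 0, "z": 0, "hand": 1}, {"rx": 0, "ry": 0, "rz": 0, "x": 0, "y": 0, "z": 0, "hand": 1}, {"rx": 0, "ry": 0, "rz": 0, "x": 0, "y": 0, "z": 0, "hand": 1}, {"rx": 0, "ry": 0, "rz": 0, "x": 0, "y": 0, "z": 0, "hand": 1}, {"rx": 0, "ry": 0, "rz": 0, "x": 0, "y": 0, "z": 0, "hand": 1}, {"rx": 0, "ry": 0, "rz": 0, "x": 0, "y": 0, "z": 0, "hand": 1}, {"rx": 0, "ry": 0, "rz": 0, "x": 0, "y": 0, "z": 0, "hand": 1}, {"rx": 0, "ry": 0, "rz": 0, "x": 0, "y": 0, "z": 0, "hand": 1}])

```text
time_s: 14.47
ee_pos: [0.6029, 0.1637, 0.104]
eef_rot: [-0.0, 0.205, 0.979, 0.0]
wrist_force: [0.3, 0.2, -0.1]
finger_gap: 0.337
```

Call:
arm_command(steps=[{"rx": 0, "ry": 0, "rz": 0, "x": 0, "y": 0, "z": -1, "hand": 1}, {"rx": 0, "ry": 0, "rz": 0, "x": 0, "y": 0, "z": -3, "hand": 1}, {"rx": 0, "ry": 0, "rz": 0, "x": 0, "y": 0, "z": -5, "hand": 1}, {"rx": 0, "ry": 0, "rz": -5, "x": 0, "y": 0, "z": -5, "hand": 1}, {"rx": 0, "ry": 0, "rz": -10, "x": 0, "y": 0, "z": -5, "hand": 1}, {"rx": 0, "ry": 0, "rz": -15, "x": 0, "y": 0, "z": -5, "hand": 1}, {"rx": 0, "ry": 0, "rz": -15, "x": 0, "y": 0, "z": -5, "hand": 1}, {"rx": 0, "ry": 0, "rz": -15, "x": 0, "y": 0, "z": -5, "hand": 1}])

```text
time_s: 15.13
ee_pos: [0.6025, 0.1636, 0.154]
eef_rot: [-0.0, 0.077, 0.997, -0.0]
wrist_force: [-0.3, 0.5, -3.8]
finger_gap: 0.333
```

```bash
python3 go.py .6303,.0075,.154
```

```text
t15.13 pos [0.6025 0.1636 0.154 ] jawyaw 81.2 tilt z [-8.e-04 -1.e-04 -1.e+00] F [-0.3  0.5 -3.8] gap 0.333 j6 -1.33
.6303,.0075,.154 -> cm [ -5.14 -15.     0.  ]
```

Call:
arm_command(steps=[{"rx": 0, "ry": 0, "rz": 0, "x": -1, "y": -2.7, "z": 0, "hand": 1}, {"rx": 0, "ry": 0, "rz": 0, "x": -2, "y": -5.5, "z": 0, "hand": 1}, {"rx": 0, "ry": 0, "rz": 0, "x": -3, "y": -8.5, "z": 0, "hand": 1}, {"rx": 0, "ry": 0, "rz": 0, "x": -4, "y": -11.5, "z": 0, "hand": 1}, {"rx": 0, "ry": 0, "rz": 0, "x": -4.8, "y": -14, "z": 0, "hand": 1}, {"rx": 0, "ry": 0, "rz": 0, "x": -5.2, "y": -15, "z": 0, "hand": 1}, {"rx": 0, "ry": 0, "rz": 0, "x": -5.2, "y": -15, "z": 1.5, "hand": 1}, {"rx": 0, "ry": 0, "rz": 0, "x": -5.2, "y": -15, "z": 2.5, "hand": 1}])

```text
time_s: 15.8
ee_pos: [0.6318, 0.0069, 0.1287]
eef_rot: [0.0, 0.077, 0.997, 0.0]
wrist_force: [-0.4, -0.2, -3.1]
finger_gap: 0.338
```

Call:
arm_command(steps=[{"rx": 0, "ry": 0, "rz": 0, "x": 0, "y": 0, "z": 0, "hand": 1}, {"rx": 0, "ry": 0, "rz": 0, "x": 0, "y": 0, "z": 0, "hand": 1}])

```text
time_s: 15.97
ee_pos: [0.6303, 0.0087, 0.1279]
eef_rot: [-0.002, 0.076, 0.997, 0.0]
wrist_force: [0.2, 0.9, -1.4]
finger_gap: 0.332
```

```bash
python3 go.py .631,.0075,.107;  python3 -c "
from h import *
s=camera('wrist')[:,:,::-1]
cv2.imwrite('pics/w5.png',s);s=camera('scene')[:,:,::-1]
cv2.imwrite('pics/s5.png',cv2.resize(s[160:310,160:360],None,fx=4,fy=4))"
```

```text
t15.97 pos [0.6303 0.0087 0.1279] jawyaw 81.3 tilt z [-3.5e-03  9.0e-04 -1.0e+00] F [ 0.2  0.9 -1.4] gap 0.332 j6 -1.58
.631,.0075,.107 -> cm [-0.09 -0.11  2.09]
```

View pics/w5.png

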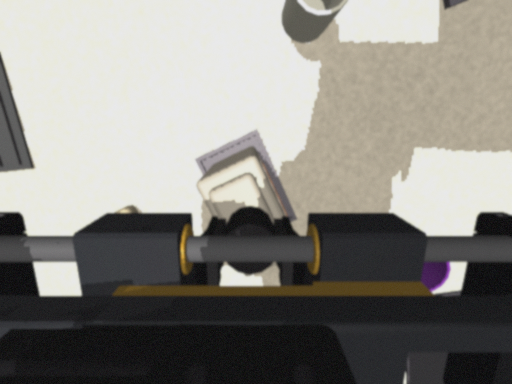

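View pics/s5.png

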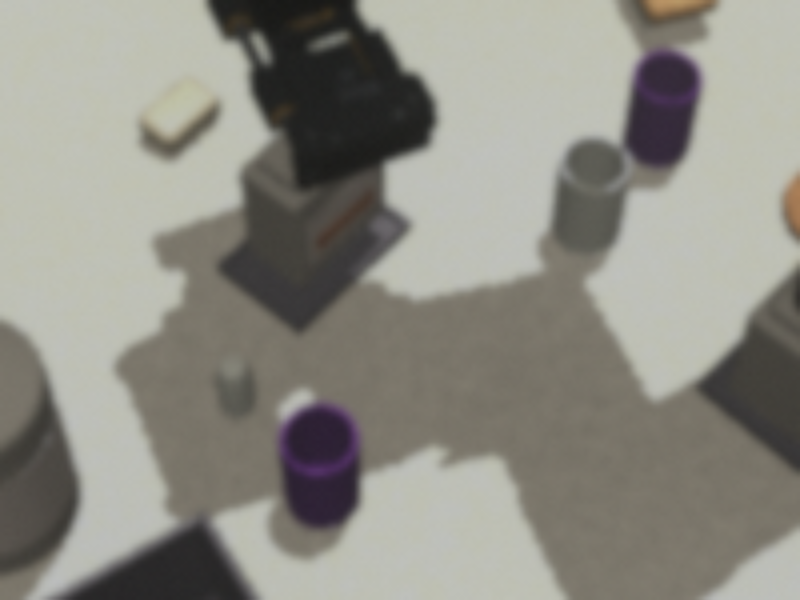

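Both views show the oblong bottle aligned over its dish. Lowering it now.

Call:
arm_command(steps=[{"rx": 0, "ry": 0, "rz": 0, "x": -0.1, "y": 0, "z": 0.7, "hand": 1}, {"rx": 0, "ry": 0, "rz": 0, "x": -0.1, "y": 0, "z": 1.3, "hand": 1}, {"rx": 0, "ry": 0, "rz": 0, "x": -0.1, "y": 0, "z": 1.7, "hand": 1}, {"rx": 0, "ry": 0, "rz": 0, "x": -0.1, "y": 0, "z": 1.9, "hand": 1}, {"rx": 0, "ry": 0, "rz": 0, "x": -0.1, "y": 0, "z": 2.0, "hand": 1}, {"rx": 0, "ry": 0, "rz": 0, "x": -0.1, "y": 0, "z": 2.0, "hand": 1}, {"rx": 0, "ry": 0, "rz": 0, "x": -0.1, "y": 0, "z": 2.0, "hand": 1}])

```text
time_s: 16.65
ee_pos: [0.6327, 0.0074, 0.1091]
eef_rot: [0.0, 0.076, 0.997, 0.0]
wrist_force: [-0.4, 0.8, -2.9]
finger_gap: 0.332
```

Call:
arm_command(steps=[{"rx": 0, "ry": 0, "rz": 0, "x": 0, "y": 0, "z": 0.05, "hand": 1}, {"rx": 0, "ry": 0, "rz": 0, "x": 0, "y": 0, "z": 0.05, "hand": 1}])

```text
time_s: 16.82
ee_pos: [0.6328, 0.0073, 0.1088]
eef_rot: [0.0, 0.076, 0.997, -0.0]
wrist_force: [-0.5, 0.4, -3.2]
finger_gap: 0.335
```

Call:
arm_command(steps=[{"rx": 0, "ry": 0, "rz": 0, "x": 0, "y": 0, "z": 0.05, "hand": 1}, {"rx": 0, "ry": 0, "rz": 0, "x": 0, "y": 0, "z": 0.05, "hand": 1}])

```text
time_s: 16.98
ee_pos: [0.6327, 0.0074, 0.1081]
eef_rot: [0.0, 0.076, 0.997, -0.0]
wrist_force: [-0.0, 0.9, -2.4]
finger_gap: 0.338
```

Call:
arm_command(steps=[{"rx": 0, "ry": 0, "rz": 0, "x": 0, "y": 0, "z": 0.05, "hand": 1}, {"rx": 0, "ry": 0, "rz": 0, "x": 0, "y": 0, "z": 0.05, "hand": 1}])

```text
time_s: 17.15
ee_pos: [0.6326, 0.0074, 0.1075]
eef_rot: [-0.0, 0.076, 0.997, 0.0]
wrist_force: [-0.4, 0.2, -2.8]
finger_gap: 0.335
```

Call:
arm_command(steps=[{"rx": 0, "ry": 0, "rz": 0, "x": 0, "y": 0, "z": 0.04, "hand": 1}, {"rx": 0, "ry": 0, "rz": 0, "x": 0, "y": 0, "z": 0.04, "hand": 1}])

```text
time_s: 17.32
ee_pos: [0.6326, 0.0074, 0.1071]
eef_rot: [-0.0, 0.076, 0.997, 0.0]
wrist_force: [0.7, 0.5, -2.9]
finger_gap: 0.336
```

Call:
arm_command(steps=[{"rx": 0, "ry": 0, "rz": 0, "x": 0, "y": 0, "z": 0.03, "hand": 1}, {"rx": 0, "ry": 0, "rz": 0, "x": 0, "y": 0, "z": 0.03, "hand": 1}])

```text
time_s: 17.48
ee_pos: [0.6326, 0.0074, 0.1071]
eef_rot: [0.0, 0.076, 0.997, -0.0]
wrist_force: [0.3, 0.0, -1.6]
finger_gap: 0.335
```

Call:
arm_command(steps=[{"rx": 0, "ry": 0, "rz": 0, "x": 0, "y": 0, "z": 0.03, "hand": 1}, {"rx": 0, "ry": 0, "rz": 0, "x": 0, "y": 0, "z": 0.03, "hand": 1}])

```text
time_s: 17.65
ee_pos: [0.6327, 0.0074, 0.107]
eef_rot: [0.0, 0.076, 0.997, -0.0]
wrist_force: [-0.7, 0.1, 1.7]
finger_gap: 0.336
```

Contact. Releasing.

Call:
arm_command(steps=[{"rx": 0, "ry": 0, "rz": 0, "x": 0, "y": 0, "z": 0, "hand": 0}, {"rx": 0, "ry": 0, "rz": 0, "x": 0, "y": 0, "z": 0, "hand": 0}, {"rx": 0, "ry": 0, "rz": 0, "x": 0, "y": 0, "z": 0, "hand": 0}, {"rx": 0, "ry": 0, "rz": 0, "x": 0, "y": 0, "z": 0, "hand": 0}, {"rx": 0, "ry": 0, "rz": 0, "x": 0, "y": 0, "z": 0, "hand": 0}, {"rx": 0, "ry": 0, "rz": 0, "x": 0, "y": 0, "z": -2, "hand": 0}, {"rx": 0, "ry": 0, "rz": 0, "x": 0, "y": 0, "z": -5, "hand": 0}, {"rx": 0, "ry": 0, "rz": 0, "x": 0, "y": 0, "z": -8, "hand": 0}])

```text
time_s: 18.32
ee_pos: [0.6317, 0.0075, 0.1862]
eef_rot: [-0.002, 0.076, 0.997, 0.0]
wrist_force: [0.4, 1.4, 0.3]
finger_gap: 0.856
```

```bash
python3 go.py .477,.084,.14
```

```text
t18.32 pos [0.6317 0.0075 0.1862] jawyaw 81.3 tilt z [-3.2e-03  6.0e-04 -1.0e+00] F [0.4 1.4 0.3] gap 0.856 j6 -1.58
.477,.084,.14 -> cm [16.44  5.22  4.67]
```

Call:
arm_command(steps=[{"rx": 0, "ry": 0, "rz": -3, "x": 16.4, "y": 5.2, "z": 0, "hand": 0}, {"rx": 0, "ry": 0, "rz": -6, "x": 16.4, "y": 5.2, "z": 0, "hand": 0}, {"rx": 0, "ry": 0, "rz": -9, "x": 16.4, "y": 5.2, "z": 0, "hand": 0}, {"rx": 0, "ry": 0, "rz": -9, "x": 16.4, "y": 5.2, "z": 0, "hand": 0}, {"rx": 0, "ry": 0, "rz": -9, "x": 16.4, "y": 5.2, "z": 4, "hand": 0}, {"rx": 0, "ry": 0, "rz": -9, "x": 16.4, "y": 5.2, "z": 4.5, "hand": 0}, {"rx": 0, "ry": 0, "rz": -9, "x": 16.4, "y": 5.2, "z": 4.5, "hand": 0}, {"rx": 0, "ry": 0, "rz": -9, "x": 16.4, "y": 5.2, "z": 4.5, "hand": 0}])

```text
time_s: 18.98
ee_pos: [0.4803, 0.0831, 0.1418]
eef_rot: [0.001, -0.003, 1.0, -0.0]
wrist_force: [0.9, 0.7, 0.2]
finger_gap: 0.999
```

```bash
python3 go.py .477,.084,.042; python3 -c "
from h import *
s=camera('wrist')[:,:,::-1]
cv2.imwrite('pics/w6.png',s)
cv2.imwrite('pics/c10.png',cv2.convertScaleAbs(cv2.resize(s[130:245,190:310],None,fx=5,fy=5,interpolation=0),alpha=1.5))"
```

```text
t18.98 pos [0.4803 0.0831 0.1418] jawyaw 90.3 tilt z [ 1.5e-03 -3.0e-04 -1.0e+00] F [0.9 0.7 0.2] gap 0.999 j6 -1.63
.477,.084,.042 -> cm [0.35 0.1  9.98]
```

View pics/w6.png

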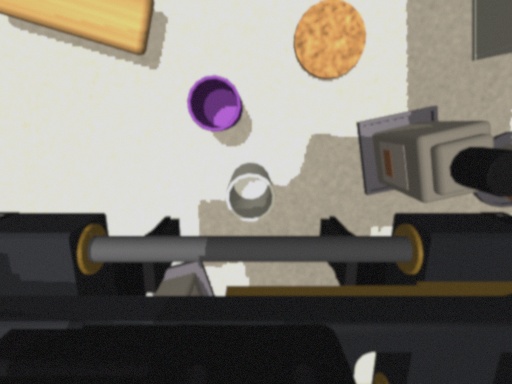

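View pics/c10.png

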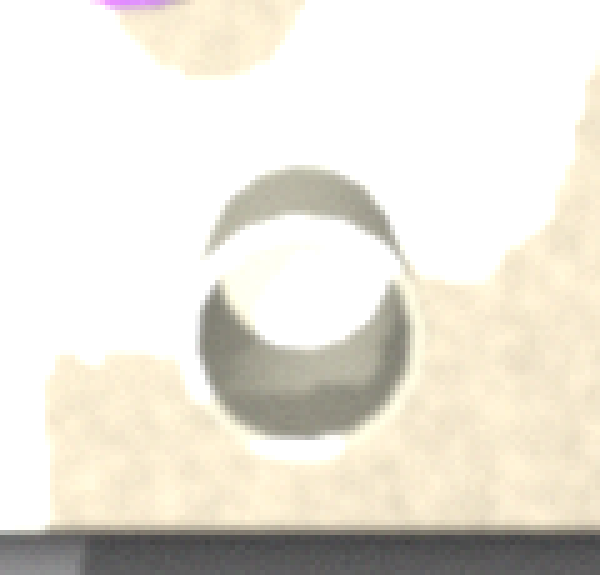

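```bash
python3 -c "
from h import *
print(wray((250.4,197.2),.07),wray((215,98),.07))"; python3 go.py .477,.084,.04
```

```text
[0.47810067 0.08456603 0.07      ] [0.39562333 0.0557119  0.07      ]
t19.03 pos [0.481  0.0829 0.1422] jawyaw 90.3 tilt z [ 2.9e-03 -3.0e-04 -1.0e+00] F [-0.2 -0.2  1.1] gap 1.003 j6 -1.63
.477,.084,.04 -> cm [ 0.43  0.11 10.22]
```

Call:
arm_command(steps=[{"rx": 0, "ry": 0, "rz": 0, "x": 0.4, "y": 0.1, "z": 3, "hand": 0}, {"rx": 0, "ry": 0, "rz": 0, "x": 0.4, "y": 0.1, "z": 6.5, "hand": 0}, {"rx": 0, "ry": 0, "rz": 0, "x": 0.4, "y": 0.1, "z": 9.5, "hand": 0}, {"rx": 0, "ry": 0, "rz": 0, "x": 0.4, "y": 0.1, "z": 11, "hand": 0}, {"rx": 0, "ry": 0, "rz": 0, "x": 0.4, "y": 0.1, "z": 11, "hand": 0}, {"rx": 0, "ry": 0, "rz": 0, "x": 0.4, "y": 0.1, "z": 11, "hand": 1}, {"rx": 0, "ry": 0, "rz": 0, "x": 0.4, "y": 0.1, "z": 11, "hand": 1}, {"rx": 0, "ry": 0, "rz": 0, "x": 0.4, "y": 0.1, "z": 11, "hand": 1}])

```text
time_s: 19.7
ee_pos: [0.4762, 0.0843, 0.033]
eef_rot: [0.002, -0.003, 1.0, -0.0]
wrist_force: [0.3, -0.1, -0.2]
finger_gap: 0.853
```

Call:
arm_command(steps=[{"rx": 0, "ry": 0, "rz": 0, "x": 0, "y": 0, "z": 0, "hand": 1}, {"rx": 0, "ry": 0, "rz": 0, "x": 0, "y": 0, "z": 0, "hand": 1}, {"rx": 0, "ry": 0, "rz": 0, "x": 0, "y": 0, "z": 0, "hand": 1}, {"rx": 0, "ry": 0, "rz": 0, "x": 0, "y": 0, "z": 0, "hand": 1}, {"rx": 0, "ry": 0, "rz": 0, "x": 0, "y": 0, "z": 0, "hand": 1}, {"rx": 0, "ry": 0, "rz": 0, "x": 0, "y": 0, "z": 0, "hand": 1}, {"rx": 0, "ry": 0, "rz": 0, "x": 0, "y": 0, "z": 0, "hand": 1}])

```text
time_s: 20.28
ee_pos: [0.4746, 0.0846, 0.0319]
eef_rot: [0.0, -0.003, 1.0, -0.0]
wrist_force: [-0.1, 0.3, 5.5]
finger_gap: 0.502
```

```bash
python3 go.py .449,-.315,.13
```

```text
t20.28 pos [0.4746 0.0846 0.0319] jawyaw 90.3 tilt z [ 6.e-04 -0.e+00 -1.e+00] F [-0.1  0.3  5.5] gap 0.502 j6 -1.63
.449,-.315,.13 -> cm [  2.76 -39.94  -9.81]
```

Call:
arm_command(steps=[{"rx": 0, "ry": 0, "rz": 0, "x": 0, "y": 0, "z": -1, "hand": 1}, {"rx": 0, "ry": 0, "rz": 0, "x": 0, "y": 0, "z": -3, "hand": 1}, {"rx": 0, "ry": 0, "rz": 0, "x": 0, "y": 0, "z": -6, "hand": 1}, {"rx": 0, "ry": 0, "rz": 0, "x": 0, "y": 0, "z": -9, "hand": 1}, {"rx": 0, "ry": 0, "rz": 0, "x": 0, "y": 0, "z": -10, "hand": 1}, {"rx": 0, "ry": 0, "rz": 0, "x": 0, "y": 0, "z": -10, "hand": 1}])

```text
time_s: 20.78
ee_pos: [0.4762, 0.0846, 0.1345]
eef_rot: [0.003, -0.003, 1.0, -0.0]
wrist_force: [-0.3, -0.9, -0.4]
finger_gap: 0.5
```

```bash
python3 go.py .449,-.315,.132; python3 -c "
from h import *
s=camera('scene')[:,:,::-1]
cv2.imwrite('pics/s7.png',s)"
```

```text
t20.78 pos [0.4762 0.0846 0.1345] jawyaw 90.3 tilt z [ 6.3e-03 -3.0e-04 -1.0e+00] F [-0.3 -0.9 -0.4] gap 0.500 j6 -1.63
.449,-.315,.132 -> cm [  2.95 -39.94   0.24]
```

View pics/s7.png

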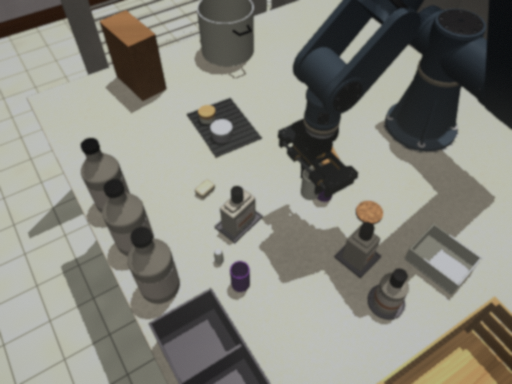

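Call:
arm_command(steps=[{"rx": 0, "ry": 0, "rz": 0, "x": 0.2, "y": -3, "z": 0, "hand": 1}, {"rx": 0, "ry": 0, "rz": 0, "x": 0.5, "y": -7, "z": 0, "hand": 1}, {"rx": 0, "ry": 0, "rz": 0, "x": 0.8, "y": -11, "z": 0, "hand": 1}, {"rx": 0, "ry": 0, "rz": 0, "x": 1.1, "y": -15, "z": 0, "hand": 1}, {"rx": 0, "ry": 0, "rz": 0, "x": 1.4, "y": -19, "z": 0, "hand": 1}, {"rx": 0, "ry": 0, "rz": 0, "x": 1.7, "y": -23, "z": 0, "hand": 1}, {"rx": 0, "ry": 0, "rz": 0, "x": 2, "y": -27, "z": 0, "hand": 1}, {"rx": 0, "ry": 0, "rz": 0, "x": 2.2, "y": -30, "z": 0, "hand": 1}])

```text
time_s: 21.5
ee_pos: [0.4529, -0.2182, 0.1301]
eef_rot: [-0.001, -0.002, 1.0, 0.0]
wrist_force: [0.7, 0.3, -0.6]
finger_gap: 0.501
```

```bash
python3 go.py .449,-.315,.132
```

```text
t21.50 pos [ 0.4529 -0.2182  0.1301] jawyaw 90.2 tilt z [-1.9e-03  9.0e-04 -1.0e+00] F [ 0.7  0.3 -0.6] gap 0.501 j6 -2.25
.449,-.315,.132 -> cm [ 0.42 -9.67 -0.2 ]
```

Call:
arm_command(steps=[{"rx": 0, "ry": 0, "rz": 0, "x": 0.4, "y": -3, "z": 0, "hand": 1}, {"rx": 0, "ry": 0, "rz": 0, "x": 0.4, "y": -6, "z": 0, "hand": 1}, {"rx": 0, "ry": 0, "rz": 0, "x": 0.4, "y": -8.5, "z": 0, "hand": 1}, {"rx": 0, "ry": 0, "rz": 0, "x": 0.4, "y": -9.7, "z": 0, "hand": 1}, {"rx": 0, "ry": 0, "rz": 0, "x": 0.4, "y": -9.7, "z": 2, "hand": 1}, {"rx": 0, "ry": 0, "rz": 0, "x": 0.4, "y": -9.7, "z": 4, "hand": 1}, {"rx": 0, "ry": 0, "rz": 0, "x": 0.4, "y": -9.7, "z": 5, "hand": 1}, {"rx": 0, "ry": 0, "rz": 0, "x": 0.4, "y": -9.7, "z": 5, "hand": 1}])

```text
time_s: 22.17
ee_pos: [0.4485, -0.3099, 0.0785]
eef_rot: [-0.003, -0.003, 1.0, 0.003]
wrist_force: [0.1, 0.4, -0.6]
finger_gap: 0.5
```

```bash
python3 go.py .448,-.315,.036;  python3 -c "
from h import *
s=camera('wrist')[:,:,::-1]
cv2.imwrite('pics/w8.png',s);s=camera('scene')[:,:,::-1]
cv2.imwrite('pics/s8.png',cv2.resize(s[60:200,160:360],None,fx=4,fy=4))"
```

```text
t22.17 pos [ 0.4485 -0.3099  0.0785] jawyaw 90.3 tilt z [-0.0055  0.0061 -1.    ] F [ 0.1  0.4 -0.6] gap 0.500 j6 -2.39
.448,-.315,.036 -> cm [ 0.03 -0.54  4.24]
```

View pics/w8.png

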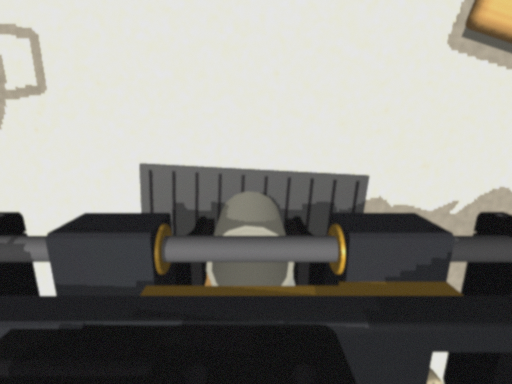

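View pics/s8.png

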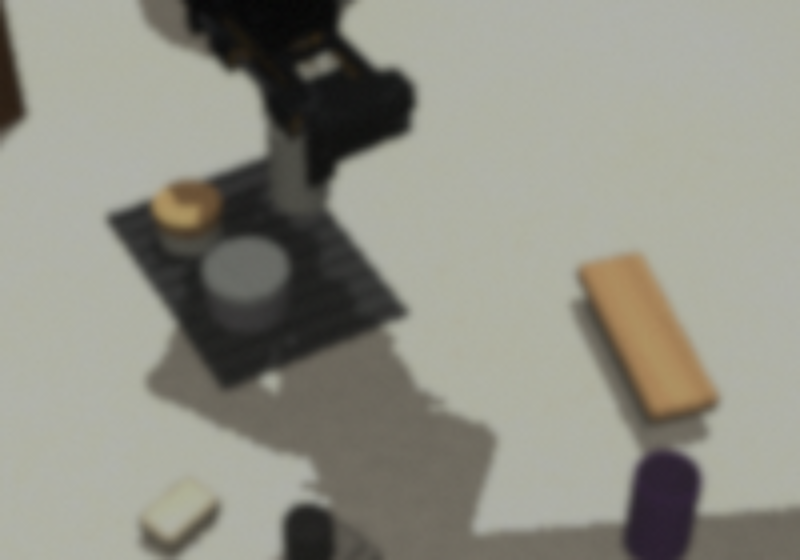

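Call:
arm_command(steps=[{"rx": 0, "ry": 0, "rz": 0, "x": 0, "y": -0.2, "z": 0.8, "hand": 1}, {"rx": 0, "ry": 0, "rz": 0, "x": 0, "y": -0.2, "z": 1.8, "hand": 1}, {"rx": 0, "ry": 0, "rz": 0, "x": 0, "y": -0.2, "z": 2.8, "hand": 1}, {"rx": 0, "ry": 0, "rz": 0, "x": 0, "y": -0.2, "z": 3.6, "hand": 1}, {"rx": 0, "ry": 0, "rz": 0, "x": 0, "y": -0.2, "z": 3.9, "hand": 1}, {"rx": 0, "ry": 0, "rz": 0, "x": 0, "y": -0.2, "z": 4.0, "hand": 1}, {"rx": 0, "ry": 0, "rz": 0, "x": 0, "y": -0.2, "z": 4.0, "hand": 1}, {"rx": 0, "ry": 0, "rz": 0, "x": 0, "y": -0.2, "z": 4.0, "hand": 1}])

```text
time_s: 22.93
ee_pos: [0.4506, -0.3147, 0.0416]
eef_rot: [0.0, -0.003, 1.0, -0.0]
wrist_force: [-0.6, -0.1, -0.5]
finger_gap: 0.505
```

Call:
arm_command(steps=[{"rx": 0, "ry": 0, "rz": 0, "x": 0, "y": 0, "z": 0.1, "hand": 1}, {"rx": 0, "ry": 0, "rz": 0, "x": 0, "y": 0, "z": 0.1, "hand": 1}])

```text
time_s: 23.1
ee_pos: [0.4507, -0.3147, 0.0408]
eef_rot: [0.0, -0.003, 1.0, -0.0]
wrist_force: [0.6, 0.1, -1.0]
finger_gap: 0.506
```

Call:
arm_command(steps=[{"rx": 0, "ry": 0, "rz": 0, "x": 0, "y": 0, "z": 0.1, "hand": 1}, {"rx": 0, "ry": 0, "rz": 0, "x": 0, "y": 0, "z": 0.1, "hand": 1}])

```text
time_s: 23.27
ee_pos: [0.4506, -0.3146, 0.0397]
eef_rot: [0.0, -0.003, 1.0, -0.0]
wrist_force: [-0.3, -0.1, -1.0]
finger_gap: 0.499
```

Call:
arm_command(steps=[{"rx": 0, "ry": 0, "rz": 0, "x": 0, "y": 0, "z": 0.1, "hand": 1}, {"rx": 0, "ry": 0, "rz": 0, "x": 0, "y": 0, "z": 0.2, "hand": 1}, {"rx": 0, "ry": 0, "rz": 0, "x": 0, "y": 0, "z": 0.2, "hand": 1}])

```text
time_s: 23.52
ee_pos: [0.4504, -0.3145, 0.0374]
eef_rot: [-0.0, -0.003, 1.0, 0.0]
wrist_force: [0.3, -0.5, -0.7]
finger_gap: 0.504
```

Call:
arm_command(steps=[{"rx": 0, "ry": 0, "rz": 0, "x": 0, "y": 0, "z": 0.05, "hand": 1}, {"rx": 0, "ry": 0, "rz": 0, "x": 0, "y": 0, "z": 0.1, "hand": 1}])

```text
time_s: 23.68
ee_pos: [0.4505, -0.3145, 0.0365]
eef_rot: [-0.0, -0.003, 1.0, 0.0]
wrist_force: [-0.4, 1.0, -0.7]
finger_gap: 0.5
```

Call:
arm_command(steps=[{"rx": 0, "ry": 0, "rz": 0, "x": 0, "y": 0, "z": 0.05, "hand": 1}, {"rx": 0, "ry": 0, "rz": 0, "x": 0, "y": 0, "z": 0.05, "hand": 1}])

```text
time_s: 23.85
ee_pos: [0.4505, -0.3146, 0.036]
eef_rot: [-0.0, -0.003, 1.0, 0.0]
wrist_force: [0.2, 0.7, -0.4]
finger_gap: 0.502
```

Call:
arm_command(steps=[{"rx": 0, "ry": 0, "rz": 0, "x": 0, "y": 0, "z": 0.03, "hand": 1}, {"rx": 0, "ry": 0, "rz": 0, "x": 0, "y": 0, "z": 0.03, "hand": 1}])

```text
time_s: 24.02
ee_pos: [0.4505, -0.3146, 0.036]
eef_rot: [0.0, -0.003, 1.0, -0.0]
wrist_force: [-0.4, 0.5, 1.7]
finger_gap: 0.502
```

Call:
arm_command(steps=[{"rx": 0, "ry": 0, "rz": 0, "x": 0, "y": 0, "z": 0.03, "hand": 1}, {"rx": 0, "ry": 0, "rz": 0, "x": 0, "y": 0, "z": 0.03, "hand": 1}])

```text
time_s: 24.18
ee_pos: [0.4505, -0.3146, 0.0359]
eef_rot: [0.0, -0.003, 1.0, -0.0]
wrist_force: [-0.4, 0.5, 4.6]
finger_gap: 0.5
```

Call:
arm_command(steps=[{"rx": 0, "ry": 0, "rz": 0, "x": 0, "y": 0, "z": 0, "hand": 0}, {"rx": 0, "ry": 0, "rz": 0, "x": 0, "y": 0, "z": 0, "hand": 0}, {"rx": 0, "ry": 0, "rz": 0, "x": 0, "y": 0, "z": 0, "hand": 0}, {"rx": 0, "ry": 0, "rz": 0, "x": 0, "y": 0, "z": 0, "hand": 0}, {"rx": 0, "ry": 0, "rz": 0, "x": 0, "y": 0, "z": 0, "hand": 0}, {"rx": 0, "ry": 0, "rz": 0, "x": 0, "y": 0, "z": 0, "hand": 0}, {"rx": 0, "ry": 0, "rz": 0, "x": 0, "y": 0, "z": -3, "hand": 0}, {"rx": 0, "ry": 0, "rz": 0, "x": 0, "y": 0, "z": -6, "hand": 0}])

```text
time_s: 24.85
ee_pos: [0.4492, -0.3133, 0.0941]
eef_rot: [-0.002, -0.003, 1.0, 0.002]
wrist_force: [0.8, -0.9, 0.9]
finger_gap: 0.971
```

Call:
arm_command(steps=[{"rx": 0, "ry": 0, "rz": 0, "x": 0, "y": 0, "z": -4, "hand": 0}, {"rx": 0, "ry": 0, "rz": 0, "x": 0, "y": 0, "z": -8, "hand": 0}, {"rx": 0, "ry": 0, "rz": 0, "x": 0, "y": 0, "z": -10, "hand": 0}, {"rx": 0, "ry": 0, "rz": 0, "x": 0, "y": -4, "z": -10, "hand": 0}, {"rx": 0, "ry": 0, "rz": 0, "x": 0, "y": -8, "z": -10, "hand": 0}, {"rx": 0, "ry": 0, "rz": 0, "x": 0, "y": -12, "z": -10, "hand": 0}, {"rx": 0, "ry": 0, "rz": 0, "x": 0, "y": -16, "z": -10, "hand": 0}, {"rx": 0, "ry": 0, "rz": 0, "x": 0, "y": -20, "z": -10, "hand": 0}])

```text
time_s: 25.52
ee_pos: [0.4514, -0.5161, 0.1955]
eef_rot: [0.0, -0.003, 1.0, 0.0]
wrist_force: [0.8, -0.4, 0.1]
finger_gap: 1.002
```

```bash
python3 go.py;  python3 -c "
from h import *
s=camera('top')[:,:,::-1]
cv2.imwrite('pics/t9.png',s);cv2.imwrite('pics/t9b.png',cv2.resize(s[130:260,70:290],None,fx=3.6,fy=3.6,interpolation=2))
s=camera('scene')[:,:,::-1];cv2.imwrite('pics/s9.png',s);cv2.imwrite('pics/s9b.png',cv2.resize(s[70:330,170:430],None,fx=2.3,fy=2.3,interpolation=2))"
```

```text
t25.52 pos [ 0.4514 -0.5161  0.1955] jawyaw 90.3 tilt z [ 0.e+00  2.e-04 -1.e+00] F [ 0.8 -0.4  0.1] gap 1.002 j6 -2.59
```

View pics/t9.png

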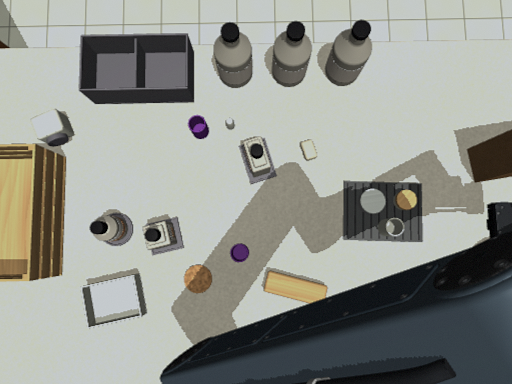

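View pics/t9b.png

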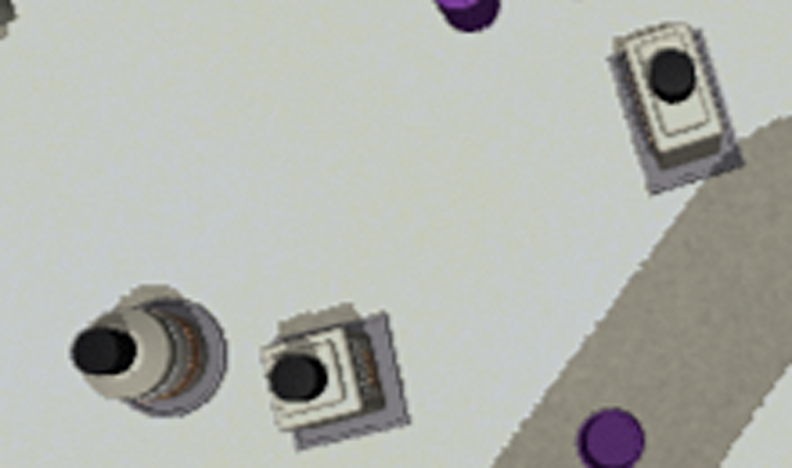

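View pics/s9b.png

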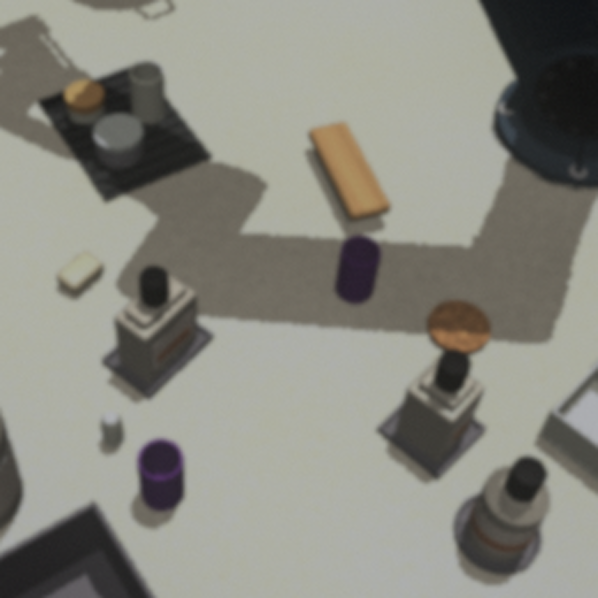

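```bash
python3 - <<'E'
from h import *
m=camera_model("top");t=cv2.imread("pics/t9.png")
for n,uv,c in(("round",(97.3,226.7),(.4625,.366)),("sq",(152,234.2),(.4435,.2435)),("obl",(256,150.3),(.6303,.0075))):
    P=ray(m,uv,.132)[:2];print(n,P.round(4),"off mm",((P-c)*1000).round(1))
hsv=cv2.cvtColor(t,cv2.COLOR_BGR2HSV)
cv2.imwrite("pics/c12.png",cv2.resize(t[175:248,338:430],None,fx=7,fy=7,interpolation=2))
c=comps((hsv[...,1]>70).astype(np.uint8),(392,185,420,214))[0];print("jar",cv2.minEnclosingCircle(world(m,c,.032).astype(np.float32)*1000))
for th in(110,125):
  c=comps((t.min(2)>th).astype(np.uint8),(355,185,388,216))[0];print("tin",cv2.minEnclosingCircle(world(m,c,.035).astype(np.float32)*1000))
E
```

```text
round [0.4632 0.364 ] off mm [ 0.7 -2. ]
sq [0.4444 0.2425] off mm [ 0.9 -1. ]
obl [0.6293 0.0091] off mm [-1.   1.6]
jar ((520.5768432617188, -359.3419189453125), 27.46634292602539)
tin ((519.626953125, -275.8829040527344), 30.615018844604492)
tin ((519.3709106445312, -275.91766357421875), 30.18485450744629)
```

View pics/c12.png

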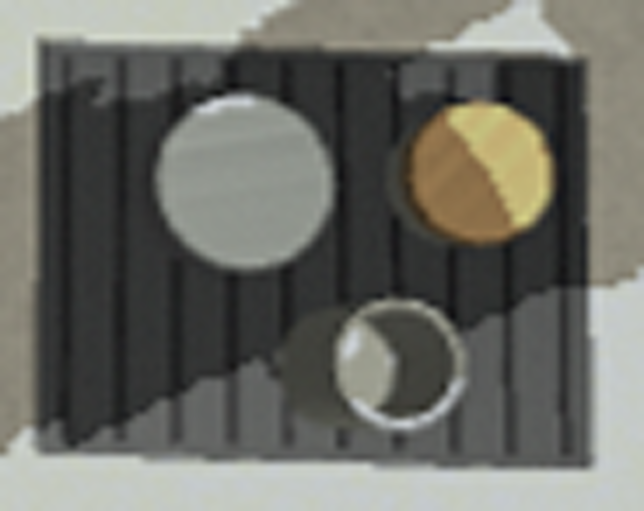

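```bash
python3 - <<'E'
from h import *
P=ray(camera_model("top"),(394.8,226.6),.07)[:2];print(P,np.linalg.norm(P-[.5195,-.276]),np.linalg.norm(P-[.521,-.3588]))
c,s=np.cos(-.046),np.sin(-.046);d=P-[.4956,-.3067];print("mat frame",c*d[0]+s*d[1],-s*d[0]+c*d[1])
E
python3 go.py; python3 -c "
from rig import ctrl
print(ctrl.finish_job())"
```

```text
[ 0.45301183 -0.3157084 ] 0.07744310310245682 0.0804939613804154
mat frame -0.04212888313655559 -0.010957235243531715
t25.62 pos [ 0.4508 -0.5218  0.1951] jawyaw 90.0 tilt z [ 0.0017 -0.0061 -1.    ] F [-0.5 -0.2  0.3] gap 0.996 j6 -2.59
the job is handed in; nothing more can be done
None
```

I placed all three bottles upright in their matching dishes and the white cup mouth up on the free part of the mat. I handed the job in at 25.6 s of the 90 s allowed; it gives no verdict.

- **Bottles:** the last top view put the caps 1–2 mm from the dish centres (round 2.1 mm, square 1.3 mm, oblong 1.9 mm). The square and oblong sides look parallel to their dishes in the top and scene views, but I did not measure the final angles.
- **Gentle placing:** I lowered each object in half-millimetre steps, or up to about 1 mm for the cup, and let go once the wrist force showed contact. The highest reading at those stops was 4.6 N, against the 40 N limit.
- **Cup:** it stands at about (-42, -11) mm in the mat's frame, wholly on the mat. It is 77 mm from the tin's centre and 80 mm from the jar's, so the clear gaps are about 25 and 33 mm.
- **Tin and jar:** they measured within about 1.5 mm of their first positions, which is measurement noise.
- **Disagreements:** before gripping, the wrist and top cameras differed by up to about 5 mm on the cap and cup positions. I used values in between, and every grasp held. None of the last checks failed.

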